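Unscrew the oil filler cap of the clay mixer's gearbox and set it in the parts tray

TASK

The clay mixer's gearbox needs its oil checked: unscrew the black cap from the slanting filler neck (anticlockwise, taking a fresh grip as often as needed), lift it clear, and set it down gently, open side down and flat, inside the square metal tray. Set it down rather than drop it, let go, and leave the bowl, the oil bottle and the sponge where they are.

Things in the scene. Friction and masses are not known exactly. Their poses are not given: they have to be found in the camera images.
- cap_center (a point): Centre (half-way up) of the black ribbed round screw cap: 48 mm diameter, 38 mm high, solid in its top 11 mm, hollow below, about 0.11 kg. z: the cap's axis, out of its closed top; at the start it leans 30 degrees from vertical, the cap fully screwed down with its lower edge on the neck's seat. Grip it anywhere round its side. It stays where it is left between grips.
- cap_rib (a point): Point on the small rib on the cap's top, 20 mm from the axis, level with the top face (the rib stands 3 mm above it); it shows the cap's turn and starts at the uphill side. Right-hand coarse thread: turned anticlockwise seen from above, the cap climbs 24 mm per full turn (3.8 mm per radian) and comes free after about 200 degrees (3.4 rad, 13 mm of climb).
- neck: Steel filler neck fixed on the gearbox. Origin: centre of the seat under the cap's lower edge; z: along the neck, leaning 30 degrees towards the gearbox's front, roughly to the robot; y: level. Above the seat a threaded spigot 40 mm wide, 26 mm long, which the cap must clear; below it a collar 51 mm wide, 14 mm long, on a slanting face. Free space 60 mm round the cap above the seat.
- gearbox: Grey fixed gearbox (place and yaw vary) on a 230 x 200 mm foot plate, 145 mm high (brass breather to 163 mm), the motor behind it reaching 275 mm from the origin and 140 mm up. Origin: centre of the underside; x from the front (neck) to the motor, z up. The neck's seat centre is at (-83, 0, 132) mm.
- tray: Square aluminium tray, fixed, 170 x 170 mm outside, 18 mm high, walls and floor 4 mm thick. Origin: centre of the underside, z up. It stands to the left or right of the gearbox, the bowl on the other side.
- bowl: Loose white bowl, 130 mm wide, 60 mm high; origin at the centre of its underside. To be left alone.
- oil: Loose grey oil bottle, 72 mm diameter, 190 mm high; origin at the centre of its underside. To be left alone.
- sponge: Loose brown sponge block, 75 x 110 x 30 mm; origin at the centre of its underside. To be left alone.
There are look-alikes about, which are no part of the job. Of the things that look like the part that bears cap_center, the larger one is meant. Leave any red look-alike of the tray alone.

How it is judged:
On the way, in this order (a step that is already met when the one before it is completed fails the run):
1. the cap has been turned anticlockwise through about a quarter turn (its rib more than 12 mm to the neck's +y side) and has climbed 2 to 12 mm along its thread, still square on the neck (y of cap_rib in the frame of neck above 0.012 m and z of cap_center in the frame of neck between 0.021 and 0.031 m and angle between the z axis of cap_center and the z axis of neck, either way round below 0.15 rad), for 0.05 s.
2. the cap is off: its centre is more than 70 mm from the neck's seat (distance between cap_center and neck above 0.07 m), for 0.05 s.
3. the cap has been brought down over the tray's floor to within about 5 mm of resting on it while still held, not dropped (x of cap_center in the frame of tray between -0.062 and 0.062 m and y of cap_center in the frame of tray between -0.062 and 0.062 m and z of cap_center in the frame of tray below 0.028 m and contact force between the fingers and cap above 0.5 N), for 0.03 s.
At the end, for the whole second after the job is handed in: The cap stands still and released inside the tray, flat on its floor (centre 19 to 27 mm above the tray's underside and within 62 mm of the tray's centre along each side), closed top up within 0.1 rad (x of cap_center in the frame of tray between -0.062 and 0.062 m and y of cap_center in the frame of tray between -0.062 and 0.062 m and z of cap_center in the frame of tray between 0.019 and 0.027 m and angle between cap_center's own z axis and vertical below 0.1 rad and linear speed of cap below 0.02 m/s and angular speed of cap below 0.2 rad/s); the robot touches nothing.
It fails at once if the bowl, the oil bottle or the sponge is moved by more than 25 mm (distance of any of bowl, oil, sponge from where it was at the start of the episode above 0.025 m).
It also fails if it takes over 54 s, if anything falls off the work surface, if the arm or the gripper's body presses on something with over 40 N, if the wrist force passes 120 N, or if a joint passes its speed limit or range.

ROBOT

A 7-joint arm with a two-finger parallel gripper is mounted at the origin on the work surface. World frame = base frame: x ahead of the robot, y to its left, z up, the work surface at z = 0. Lengths are in m, angles in rad, forces in N, time in s.
With the tool pointing down it reaches from about 0.4 to 0.875 m from the base axis. Payload 19.3 kg.
Tool frame: the origin (TCP) lies between the finger pads; the fingertips stand tip_extent ahead of it and the grasp point (between the pads) lies 2 mm behind it (tip_extent is the distance from the TCP to the fingertips, in m); z points along the fingers, y is the direction in which the jaws open and shut (so a half turn about z gives the same grasp; the last joint's range is limited). The gripper opens to 85 mm and grips with 20 to 120 N. Pads are 22 mm wide; open, the fingers measure 114 mm over their backs; the gripper's body (76 mm by 85 mm) begins 54 mm behind the grasp point. The pads swing forward as they close: fully open they stand 13 mm farther back than shut.
Start: joints at [1.238, 0.521, -0.036, 1.599, 0.021, 1.021, -0.113], TCP at [0.162, -0.604, 0.215] pointing down, gripper open.
Joint ranges: [-2.91, 2.91], [-0.3, 2.13], [-1.5, 1.42], [0.17, 2.43], [-1.26, 4.41], [0.16, 1.93], [-2.52, 2.52]. Speed limits (rad/s): [1.89, 1.89, 2.39, 2.39, 3.01, 3.01, 3.01].

INTERFACE

Orientations are given as a unit quaternion [w, x, y, z].
In Python, from workcell import * gives the robot as it stands.
- The arm moves only by the tool jog_arm, never from a script. Its argument "motion" is a list of rows, each a list of 5 numbers: the shift along the tool's x, y, z in m, then the turn about the tool's z in rad, then the opening, from 0 (shut) to 1 (fully open). A call has 1 to 5 rows; each row is the pose to reach, as a shift and turn from the pose commanded when the call began, along the tool's axes at that moment; what a row does not reach only later rows make up. A row lasts 1/10 s, in which the tool goes at most 50 mm and 8.59 degrees, less where a joint would pass 70% of its speed; a pose out of reach is approached as far as the arm can. A call with a gripper value outside its range is refused whole. The fingers move at their own pace and stop on an object; "force" is the grip in N (left out, the last holds). Time passes only in rows, so rows that repeat a pose let the fingers close. It gives the time, the measured TCP pose, the force and the opening at its end, in the units of the state.
- state(): the state, without advancing time (a new reading comes with each control period).
- capture(name): name is "scene" or "top" or "wrist"; returns a dict with "image" (384x512x3 uint8, red, green, blue), "fx", "fy", "cx", "cy" (pixels), "world_from_camera" (4x4, takes a point from camera to world coordinates). Camera axes: x right, y up, looking along -z (the intrinsics and any distortion apply to the point x, -y, -z); pixel columns grow to the right and rows downward; lengths in m; the calibration is good to about 2 mm. A picture is of the moment at which its call begins. There is no depth.
- hand_in(): hands the job in, once; it reports no verdict.
The state is a dict: "t": time; "qpos": joint angles; "qvel": joint speeds; "joint_efforts": joint torques, N m; "tcp_pos": TCP position; "tool_rot": TCP orientation; "force": force on the tool from outside, world axes, zero at the start; "wrist_torque": the same for the moment, N m; "gripper_width": opening from 0.0 (shut) to 1.0 (fully open).
Only numpy, scipy, OpenCV 4.12 (cv2) and the standard library are available. Lean on these libraries where they do the work, as an engineer would, in place of code of your own. Each camera call takes 0.05 s, during which the arm holds its last target. There are 200 camera calls.

## Working session

There is one attempt and no reset: what is moved stays moved. The work goes in short steps, Python scripts to look and compute and a tool call to move; the robot and the scene stay as the last step left them, time stands still between calls to the robot, and variables do not carry over. Pictures are saved under pics/ and viewed, about 8 in all and at most 12, crops included, and the job is handed in when it is done.

Besides the shell and the picture viewer there is one more tool, called in YAML: its name, and indented under it one key for each argument. jog_arm: Moves the arm, as the interface text tells. Its arguments: {"type":"object","properties":{"motion":{"type":"array"},"force":{"type":"number"}},"required":["motion"]}

```bash
ls; mkdir -p pics; python3 - <<'E'
from workcell import *
import cv2,numpy as np,pickle
s=state();print(s)
d={}
for n in("scene","top"):
    c=capture(n);d[n]=c
    cv2.imwrite(f"pics/{n}0.png",cv2.resize(c["image"][:,:,::-1],(800,600),interpolation=cv2.INTER_CUBIC))
    print(n,{k:(np.round(v,4).tolist() if not np.isscalar(v) else v) for k,v in c.items() if k!="image"})
pickle.dump(d,open("c0.pkl","wb"))
E
```

```text
pics
{'t': 0.0, 'qpos': array([ 1.23780108,  0.52198454, -0.03633564,  1.59998534,  0.0211999 ,
        1.02110049, -0.11280088]), 'qvel': array([ 1.04909783e-03, -5.43287491e-04, -5.34383701e-04,  8.25808700e-05,
        4.52138794e-04, -6.70521003e-04, -4.48057459e-04]), 'joint_efforts': array([ 2.86209715e-04, -9.27106619e+01,  1.97950311e+00, -3.69932020e+01,
        1.77148153e-02,  8.13624880e-03,  5.60640933e-05]), 'tcp_pos': array([ 0.16224247, -0.60321891,  0.21475213]), 'tool_rot': array([-5.35611145e-04,  9.91379871e-01,  1.31017759e-01, -1.07860695e-04]), 'force': array([ 0.80025584, -0.39693034, -0.00364507]), 'wrist_torque': array([ 0.06805815, -0.01270589,  0.03087488]), 'gripper_width': 1.0011935754464723}
scene {'fx': 377.3177639484039, 'fy': 377.3177639484039, 'cx': 252.6586639771858, 'cy': 189.05704676965473, 'world_from_camera': [[-0.7037, -0.4448, 0.554, 0.9719], [0.7104, -0.4323, 0.5554, 0.5367], [-0.0076, 0.7844, 0.6202, 0.7073], [0.0, 0.0, 0.0, 1.0]]}
top {'fx': 376.6744337816894, 'fy': 376.6744337816894, 'cx': 252.16165127096804, 'cy': 192.70733355811493, 'world_from_camera': [[0.0037, 0.9818, -0.1898, 0.2259], [-1.0, 0.0026, -0.0061, -0.0149], [-0.0054, 0.1898, 0.9818, 1.0845], [0.0, 0.0, 0.0, 1.0]]}
```

View pics/scene0.png

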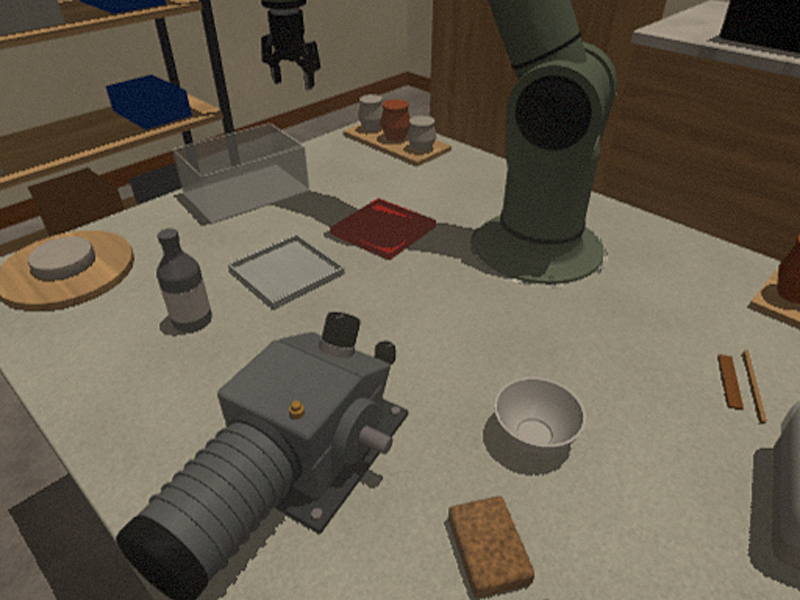

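View pics/top0.png

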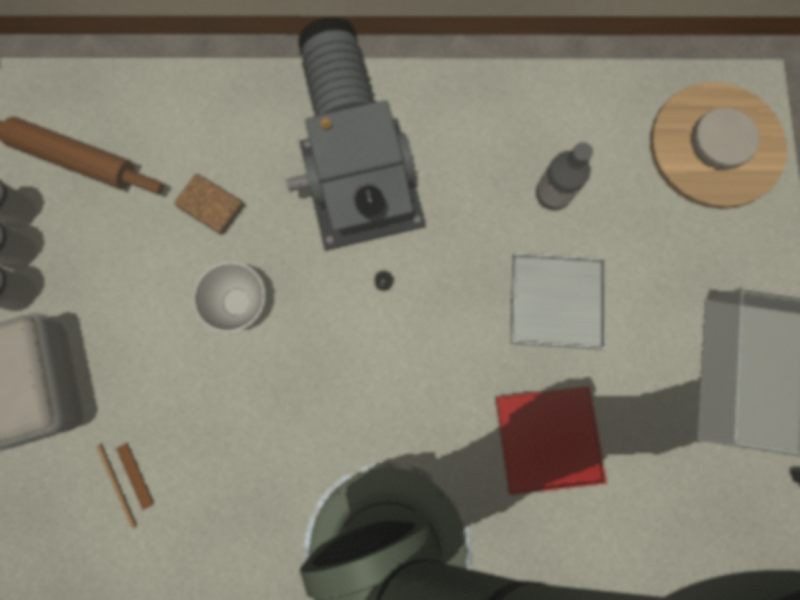

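The scene view shows the gearbox with the cap at (342,330). The smaller look-alike is behind it at (385,352). In the top view the cap is at (370,201), the tray at (557,300), the bowl at (232,297), the sponge at (208,203) and the bottle at (565,178). Next I'll measure on enlarged crops.

```bash
python3 - <<'E'
import cv2,numpy as np,pickle
d=pickle.load(open("c0.pkl","rb"))
t=d["top"]["image"];s=d["scene"]["image"]
a=cv2.resize(t[80:170,180:280],(400,360),interpolation=cv2.INTER_CUBIC)
b=cv2.resize(s[190:250,200:265],(390,360),interpolation=cv2.INTER_CUBIC)
e=cv2.resize(t[155:230,320:395],(240,240),interpolation=cv2.INTER_CUBIC)
f=cv2.resize(s[140:200,140:225],(340,240),interpolation=cv2.INTER_CUBIC)
o=np.zeros((600,800,3),np.uint8);o[:360,:400]=a;o[:360,400:790]=b;o[360:,:240]=e;o[360:,400:740]=f
o=np.clip(o.astype(float)*1.8,0,255).astype(np.uint8)
cv2.imwrite("pics/crop1.png",o[:,:,::-1])
E
```

```text
(no output)
```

View pics/crop1.png

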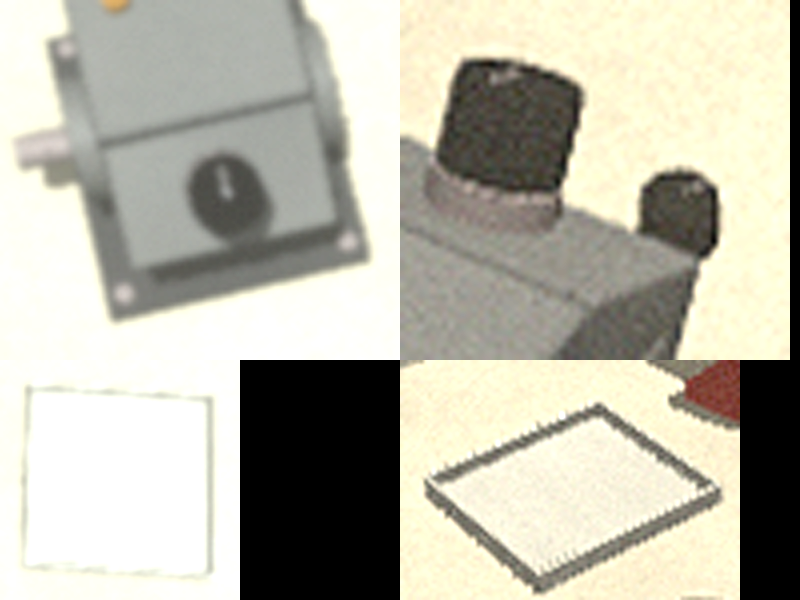

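```bash
cat > h.py <<'E'
import numpy as np,pickle
from scipy.optimize import least_squares
from scipy.spatial.transform import Rotation as R
def proj(c,P):
    T=np.linalg.inv(c["world_from_camera"]);p=np.atleast_2d(P)@T[:3,:3].T+T[:3,3]
    return np.c_[c["fx"]*p[:,0]/-p[:,2]+c["cx"],c["fy"]*p[:,1]/p[:,2]+c["cy"]]
def pose(p,L):
    return R.from_euler("z",p[2]).apply(L)+[p[0],p[1],0]
s30,c30=.5,np.sqrt(3)/2
AX=np.array([-s30,0,c30]);SEAT=np.array([-.083,0,.132])
E
python3 - <<'E'
from h import *
d=pickle.load(open("c0.pkl","rb"));t,s=d["top"],d["scene"]
th=np.linspace(0,2*np.pi,40,endpoint=False)
U=np.array([c30,0,s30]);V=np.array([0,1,0.])
ring=.024*(np.cos(th)[:,None]*U+np.sin(th)[:,None]*V)
capP=np.r_[SEAT+ring,SEAT+.038*AX+ring]
def box(c,p):
    q=proj(c,pose(p,capP));return np.r_[q.min(0),q.max(0)]
ob_t=np.array([180+187/4,80+150/4,180+270/4,80+245/4])-.0
ob_s=np.array([200+38/6,190+58/6,200+184/6,190+198/6])
corn=np.array([[-.115,.1,.008],[-.115,-.1,.008]]);oc=np.array([[180+112/4,80+320/4],[180+370/4,80+260/4]])
def f(p,all=False):
    return np.r_[box(t,p)-ob_t,box(s,p)-ob_s,(proj(t,pose(p,corn))-oc).ravel()]
r=least_squares(f,[.5,0,.2],loss="soft_l1");print(r.x,np.round(f(r.x),1))
L=np.array([[.085,.085,.018],[.085,-.085,.018],[-.085,-.085,.018],[-.085,.085,.018]])
ot=np.array([[28,27],[213,38],[210,217],[25,210]])/3.2+[320,155]
os_=np.array([[26,123],[200,44],[320,129],[141,219]])/4+[140,140]
def g(p):
    P=proj(s,pose(p,L));best=P[[0,1,2,3]]
    return np.r_[(proj(t,pose(p,L))-ot).ravel(),(np.array([P[np.argmin(np.linalg.norm(P-o,axis=1))] for o in os_])-os_).ravel()]
q=least_squares(g,[.4,-.4,-.05]);print(q.x,np.round(g(q.x),1))
p=r.x
print("seat",pose(p,SEAT),"cap",pose(p,SEAT+.019*AX),"axis",R.from_euler("z",p[2]).apply(AX))
# rough others on the table, top image (upsized px)
T=t["world_from_camera"]
for n,u,v,z in[("bowl",232,297,.05),("spo",209,203,.03),("oilbase",552,190,0.03),("oiltop",583,152,.19),("small",384,281,.03)]:
    r_=T[:3,:3]@[(u/1.5625-t["cx"])/t["fx"],-(v/1.5625-t["cy"])/t["fy"],-1];k=(z-T[2,3])/r_[2];print(n,np.round(T[:3,3]+k*r_,3))
from workcell import state
print(R.from_quat(state()["tool_rot"],scalar_first=True).as_matrix().round(3))
E
```

```text
[0.66828308 0.05531221 0.24157259] [ 0.   0.7 -1.4 -2.6 -0.4 -1.8  0.2 -1.6 -0.6 -0.1  0.3 -0.4]
[ 0.43571707 -0.30917311 -0.05621418] [-1.  -1.8 -0.5 -2.   0.8  0.  -1.4 -1.3 -0.3 -2.6  0.5 -2.4  1.4 -2.4
  0.4 -1.9]
seat [0.58769315 0.03545613 0.132     ] cap [0.578469   0.03318345 0.14845448] axis [-0.48548148 -0.11961493  0.8660254 ]
bowl [0.433 0.282 0.05 ]
spo [0.618 0.342 0.03 ]
oilbase [ 0.645 -0.306  0.03 ]
oiltop [ 0.646 -0.315  0.19 ]
small [0.467 0.01  0.03 ]
[[ 0.966  0.26  -0.   ]
 [ 0.26  -0.966  0.001]
 [-0.    -0.001 -1.   ]]
```

```bash
python3 -c "
import workcell;print([k for k in dir(workcell) if k[0]!='_']);print(getattr(workcell,'tip_extent',None))"
```

```text
['IKError', 'capture', 'hand_in', 'state', 'tip_extent']
0.017
```

jog_arm:
  motion:
    - [0.033, -0.03, -0.017, 0, 1]
    - [0.067, -0.06, -0.034, 0, 1]
    - [0.1, -0.09, -0.051, 0, 1]
    - [0.134, -0.12, -0.068, 0, 1]
    - [0.167, -0.15, -0.085, 0, 1]

```text
t: 0.6
tcp_pos: [0.2853, -0.4135, 0.3008]
tool_rot: [-0.0, 0.991, 0.131, -0.0]
force: [1.3, -0.1, 0.8]
gripper_width: 0.997
```

jog_arm:
  motion:
    - [0.035, -0.031, 0, 0, 1]
    - [0.07, -0.062, 0, 0, 1]
    - [0.105, -0.093, 0, 0, 1]
    - [0.14, -0.124, 0, 0, 1]
    - [0.175, -0.155, 0, 0, 1]

```text
t: 1.1
tcp_pos: [0.4139, -0.2184, 0.3004]
tool_rot: [0.0, 0.991, 0.131, 0.0]
force: [0.9, -0.8, 0.2]
gripper_width: 1.001
```

jog_arm:
  motion:
    - [0.035, -0.031, 0, 0, 1]
    - [0.07, -0.062, 0, 0, 1]
    - [0.105, -0.093, 0, 0, 1]
    - [0.14, -0.124, 0, 0, 1]
    - [0.175, -0.155, 0, 0, 1]

```text
t: 1.6
tcp_pos: [0.5428, -0.0234, 0.3002]
tool_rot: [0.0, 0.991, 0.131, -0.0]
force: [0.4, 0.1, 0.4]
gripper_width: 1.001
```

```bash
python3 - <<'E'
from workcell import *
from h import *
import cv2
d={}
for n in("wrist","scene"):
    c=capture(n);d[n]=c
pickle.dump((d,state()),open("c1.pkl","wb"))
c=d["wrist"]
cv2.imwrite("pics/w1.png",cv2.resize(c["image"][:,:,::-1],(800,600),interpolation=cv2.INTER_CUBIC))
print(c["fx"],c["cx"],c["cy"],c["world_from_camera"].round(3),state()["tcp_pos"],state()["qpos"].round(2))
E
```

```text
323.81755622478994 258.9849300217096 197.00860979144778 [[ 0.26   0.92   0.293  0.616]
 [-0.965  0.248  0.079 -0.002]
 [-0.001 -0.304  0.953  0.459]
 [ 0.     0.     0.     1.   ]] [ 0.54390966 -0.01907381  0.29970192] [ 0.23  0.33 -0.4   1.69  0.14  1.15 -1.5 ]
```

View pics/w1.png

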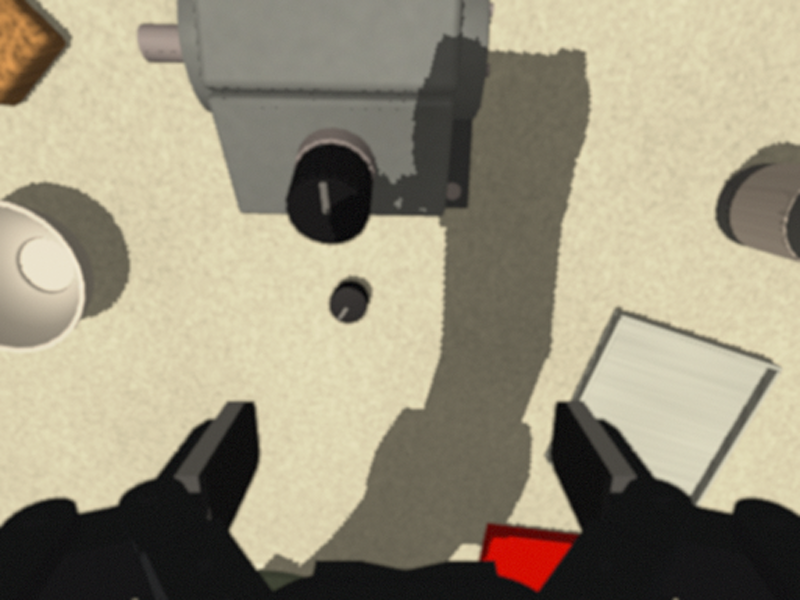

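The wrist view shows the cap's black disc at x 287–374, y 145–243, with its rib at (324,197). The small look-alike is at (349,301), the tray at right (620,310)–(775,368), and the bowl at left.

```bash
python3 - <<'E'
from h import *
d,st=pickle.load(open("c1.pkl","rb"));w=d["wrist"]
th=np.linspace(0,2*np.pi,60,endpoint=False)
U=np.array([c30,0,s30]);V=np.array([0,1,0.])
ring=.024*(np.cos(th)[:,None]*U+np.sin(th)[:,None]*V)
capP=np.r_[SEAT+ring,SEAT+.038*AX+ring]
up=lambda q:(q+.5)*1.5625-.5
ft=[[-.0825,0,0]]
def f(p):
    q=up(proj(w,pose(p,capP)));rb=up(proj(w,pose(p,SEAT+.041*AX+.012*U)))[0]
    return np.r_[q[:,0].min()-287,q[:,0].max()-374,q[:,1].max()-243,q[:,1].min()-145]
r=least_squares(lambda v:f([v[0],v[1],.24]),[.668,.055]);print(r.x,f([*r.x,.24]).round(1))
g=[.66828,.05531,.2416];print("old fit resid",f(g).round(1))
p=[*r.x,.24];print("seat",pose(p,SEAT),"cap",pose(p,SEAT+.019*AX))
for z in(.018,):
    T=w["world_from_camera"]
    for u,v in[(620,310),(776,367)]:
        k=T[:3,:3]@[((u+.5)/1.5625-.5-w["cx"])/w["fx"],-((v+.5)/1.5625-.5-w["cy"])/w["fy"],-1];print("tray corner",T[:3,3]+(z-T[2,3])/k[2]*k)
q=[.4357,-.3092,-.0562]
print(pose(q,np.array([[.085,.085,.018],[.085,-.085,.018]])))
E
```

```text
[0.66808793 0.05453988] [-0.1  0.1  3.2 -2.9]
old fit resid [-1.1 -0.8  2.5 -3.6]
seat [0.58746687 0.03481056 0.132     ] cap [0.57823916 0.03255238 0.14845448]
tray corner [ 0.53002888 -0.22960078  0.018     ]
tray corner [ 0.51560901 -0.3945981   0.018     ]
[[ 0.52534029 -0.22910868  0.018     ]
 [ 0.51579132 -0.39884029  0.018     ]]
```

jog_arm:
  motion:
    - [0.015, -0.014, 0, 0.14, 1]
    - [0.03, -0.028, 0.01, 0.28, 0.9]
    - [0.042, -0.041, 0.04, 0.42, 0.85]
    - [0.042, -0.041, 0.07, 0.55, 0.85]
    - [0.042, -0.041, 0.1, 0.55, 0.85]

```text
t: 2.2
tcp_pos: [0.5718, 0.0258, 0.199]
tool_rot: [0.0, 0.989, -0.145, -0.0]
force: [-0.4, -0.1, -1.1]
gripper_width: 0.849
```

```bash
python3 - <<'E'
from workcell import *
from h import *
s=state();ideal=np.array([.5875,.035,.132])+.028*R.from_euler("z",.24).apply(AX)
M=R.from_quat(s["tool_rot"],scalar_first=True).as_matrix()
print(s["tcp_pos"],ideal,"tool shift",(M.T@(ideal-s["tcp_pos"])).round(4),"yaw",np.degrees(np.arctan2(M[1,0],M[0,0])),s["qpos"].round(2),s["force"],s["gripper_width"])
E
```

```text
[0.57181473 0.02577168 0.19896274] [0.57390127 0.03167216 0.15624871] tool shift [ 0.0003 -0.0063  0.0427] yaw -16.703495876791045 [ 0.06  0.47 -0.29  1.75  0.16  0.95 -2.15] [-0.38898694 -0.06279934 -1.13271818] 0.8489550549968333
```

jog_arm:
  motion:
    - [0, -0.006, 0.015, 0, 0.85]
    - [0, -0.006, 0.03, 0, 0.85]
    - [0, -0.006, 0.04, 0, 0.85]
    - [0, -0.006, 0.041, 0, 0.85]

```text
t: 2.6
tcp_pos: [0.5734, 0.0312, 0.1586]
tool_rot: [0.0, 0.99, -0.143, -0.001]
force: [0.2, 0.2, 0.7]
gripper_width: 0.846
```

jog_arm:
  motion:
    - [0, 0, 0, 0, 0.4]
    - [0, 0, 0, 0, 0.4]
    - [0, 0, 0, 0, 0.4]
    - [0, 0, 0, 0, 0.4]
  force: 50

```text
t: 3.0
tcp_pos: [0.5739, 0.0312, 0.1598]
tool_rot: [-0.0, 0.99, -0.143, 0.0]
force: [-0.5, -0.5, -0.3]
gripper_width: 0.402
```

```bash
python3 - <<'E'
from workcell import *
import cv2
s=state();print(s["tcp_pos"],s["force"],s["wrist_torque"],s["gripper_width"])
c=capture("wrist")
cv2.imwrite("pics/w2.png",cv2.resize(c["image"][100:,80:440,::-1],(720,568),interpolation=cv2.INTER_CUBIC))
E
```

```text
[0.57393498 0.03119051 0.15978163] [-0.5180982  -0.52533746 -0.25754362] [ 0.01200412 -0.05106958 -0.02869357] 0.4024337946781475
```

View pics/w2.png

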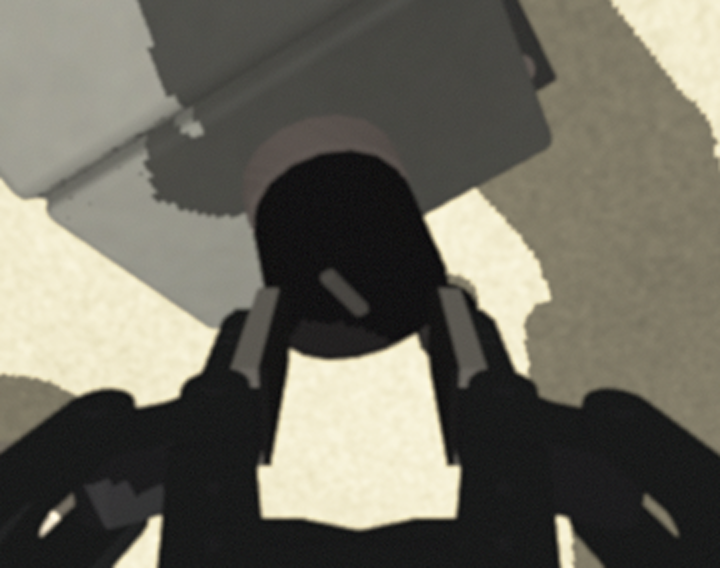

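The close view shows the cap at x 255–445, y 150–355, with the rib at (343,293). The fingers are beside its lower half but closed to the commanded 0.40, so there is no clear grip. I'll overlay the model to find out why.

```bash
python3 - <<'E'
from workcell import *
from h import *
import cv2
c=capture("wrist");s=state();pickle.dump((c,s),open("c2.pkl","wb"))
M=R.from_quat(s["tool_rot"],scalar_first=True).as_matrix()
im=np.clip(c["image"][100:,80:440,::-1].astype(float)*2.2,0,255).astype(np.uint8)
im=cv2.resize(im,(720,568),interpolation=cv2.INTER_CUBIC)
P=lambda X:((proj(c,X)-[80,100]+.5)*2-.5).astype(int)
g=[.6681,.0545,.24]
th=np.linspace(0,2*np.pi,60);U=np.array([c30,0,s30]);V=np.array([0,1,0.])
ring=.024*(np.cos(th)[:,None]*U+np.sin(th)[:,None]*V)
for b,col in((0,(0,255,0)),(.038,(0,0,255))):
    cv2.polylines(im,[P(pose(g,SEAT+b*AX+ring))],True,col,1)
for z,col in((-.002,(255,255,0)),(.017,(255,0,255))):
    q=P(s["tcp_pos"]+np.array([[x,y,z] for x,y in((-.011,-.024),(.011,-.024),(.011,.024),(-.011,.024))])@M.T)
    cv2.polylines(im,[q],True,col,1)
cv2.imwrite("pics/w3.png",im);print(s["tcp_pos"],s["gripper_width"])
E
```

```text
[0.57383057 0.0312088  0.1595903 ] 0.40197265077469957
```

View pics/w3.png

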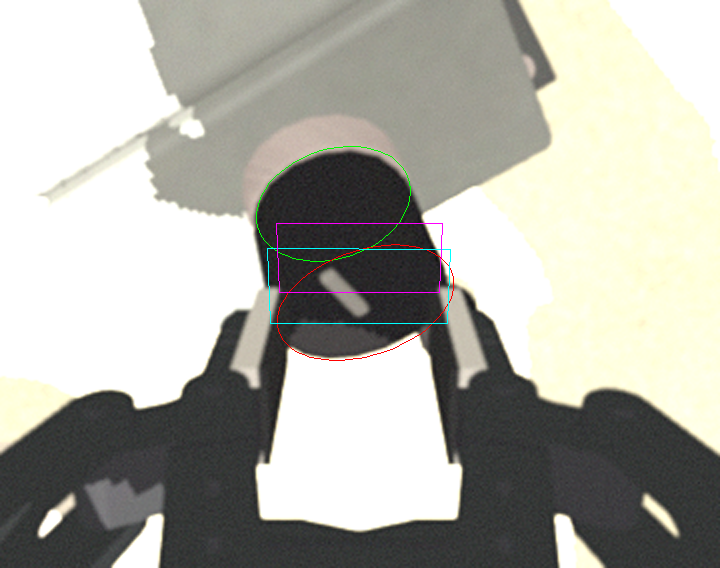

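The overlay matches the cap within about 2 mm. The pads sit beside the cap, so the opening scale is probably not linear. I'll close further.

jog_arm:
  motion:
    - [0, 0, 0, 0, 0.2]
    - [0, 0, 0, 0, 0.2]
    - [0, 0, 0, 0, 0.1]
    - [0, 0, 0, 0, 0.1]
  force: 60

```text
t: 3.5
tcp_pos: [0.5737, 0.0312, 0.1593]
tool_rot: [0.0, 0.99, -0.143, -0.0]
force: [-0.0, -0.3, 0.2]
gripper_width: 0.098
```

```bash
python3 - <<'E'
from workcell import *
import cv2,numpy as np
s=state();print(s["gripper_width"],s["force"])
c=capture("wrist");d=capture("scene")
a=cv2.resize(c["image"][100:,80:440],(480,379),interpolation=cv2.INTER_CUBIC)
b=cv2.resize(d["image"][150:270,150:290],(320,274),interpolation=cv2.INTER_CUBIC)
o=np.zeros((379,800,3),np.uint8);o[:,:480]=a;o[:274,480:]=b
cv2.imwrite("pics/w4.png",np.clip(o[:,:,::-1]*2.,0,255).astype(np.uint8))
E
```

```text
0.09809685569873165 [-0.01628763 -0.29449705  0.15277928]
```

View pics/w4.png

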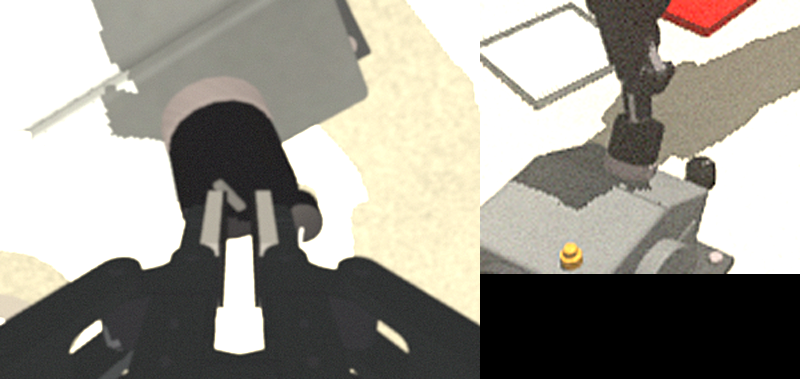

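The fingers shut to 0.10 without touching the cap, so they are above or in front of it. The wrist image suggests the tips stand well behind where tip_extent (17 mm) puts them. I'll check this against the earlier scene image.

```bash
python3 - <<'E'
from h import *
import cv2
d,s=pickle.load(open("c1.pkl","rb"));c=d["scene"]
M=R.from_quat(s["tool_rot"],scalar_first=True).as_matrix()
q=proj(c,s["tcp_pos"])[0];u,v=(q-[50,45]).astype(int);print(q)
im=c["image"][v:v+90,u:u+100]
im=cv2.resize(np.clip(im[:,:,::-1]*1.8,0,255).astype(np.uint8),(700,630),interpolation=cv2.INTER_CUBIC)
P=lambda X:((proj(c,X)-[u,v]+.5)*7-.5).astype(int)
for z,col in((-.028,(255,255,0)),(0,(0,255,0)),(.004,(0,0,255)),(.017,(255,0,255))):
    a=P(s["tcp_pos"]+np.array([[x,y,z] for x,y in((-.011,-.0425),(.011,-.0425),(.011,.0425),(-.011,.0425))])@M.T)
    cv2.polylines(im,[a],True,col,1)
cv2.imwrite("pics/s5.png",im)
E
```

```text
[209.86356363 136.63564914]
```

View pics/s5.png

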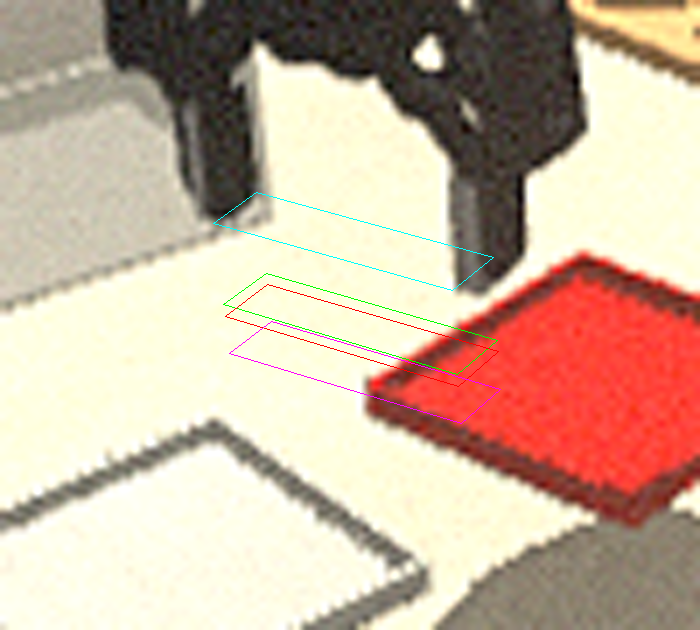

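The scene view confirms it. The open fingertips at (215,215) and (480,290) match the cyan outline, 28 mm behind the reported TCP. That means the real tool point is about 32 mm behind the reported one, so I need to reach 32 mm lower.

jog_arm:
  motion:
    - [0, 0, 0, 0, 0.85]
    - [0, 0, 0, 0, 0.85]
    - [0, 0, 0, 0, 0.85]
    - [0, 0, 0, 0, 0.85]

```text
t: 4.0
tcp_pos: [0.5737, 0.0312, 0.1593]
tool_rot: [-0.0, 0.99, -0.143, -0.0]
force: [-0.1, -0.1, 0.0]
gripper_width: 0.779
```

jog_arm:
  motion:
    - [0, 0, 0.01, 0, 0.85]
    - [0, 0, 0.02, 0, 0.85]
    - [0, 0, 0.028, 0, 0.85]
    - [0, 0, 0.032, 0, 0.85]

```text
t: 4.4
tcp_pos: [0.5732, 0.0312, 0.1259]
tool_rot: [0.0, 0.99, -0.143, -0.001]
force: [0.5, 0.9, 0.6]
gripper_width: 0.846
```

jog_arm:
  motion:
    - [0, 0, 0, 0, 0.2]
    - [0, 0, 0, 0, 0.2]
    - [0, 0, 0, 0, 0.2]
    - [0, 0, 0, 0, 0.2]
  force: 60

```text
t: 4.8
tcp_pos: [0.5742, 0.033, 0.1282]
tool_rot: [-0.001, 0.99, -0.142, 0.001]
force: [-2.9, 7.5, 7.9]
gripper_width: 0.57
```

jog_arm:
  motion:
    - [0, 0, 0, -0.13, 0.2]
    - [0, 0, -0.001, -0.26, 0.2]
    - [-0.001, 0, -0.001, -0.4, 0.2]
    - [-0.001, 0.001, -0.002, -0.54, 0.2]
    - [-0.001, 0.001, -0.002, -0.68, 0.2]

```text
t: 5.3
tcp_pos: [0.5726, 0.0293, 0.1301]
tool_rot: [0.001, 0.98, 0.197, 0.0]
force: [-2.1, -10.4, 8.8]
gripper_width: 0.536
```

jog_arm:
  motion:
    - [0, 0, 0, -0.12, 0.2]
    - [0, 0, -0.001, -0.24, 0.2]
    - [0, 0, -0.001, -0.36, 0.2]
    - [0, 0, -0.001, -0.36, 0.2]

```text
t: 5.7
tcp_pos: [0.5724, 0.0263, 0.1312]
tool_rot: [0.002, 0.93, 0.368, -0.001]
force: [-10.4, -18.2, 20.1]
gripper_width: 0.539
```

```bash
cat > view.py <<'E'
import sys
from workcell import *
from h import *
import cv2
s=state();c=capture("wrist");e=capture("scene");t=capture("top")
M=R.from_quat(s["tool_rot"],scalar_first=True).as_matrix()
print(s["t"],s["tcp_pos"].round(4),"yaw",np.degrees(np.arctan2(M[1,0],M[0,0])).round(1),s["force"].round(1),s["wrist_torque"].round(2),round(s["gripper_width"],3),s["qpos"].round(2))
pickle.dump((c,e,t,s),open(sys.argv[1]+".pkl","wb"))
a=cv2.resize(c["image"][80:,80:440],(440,372),interpolation=cv2.INTER_CUBIC)
b=cv2.resize(e["image"][150:270,150:290],(360,308),interpolation=cv2.INTER_CUBIC)
o=np.zeros((372,800,3),np.uint8);o[:,:440]=a;o[:308,440:]=b
cv2.imwrite(f"pics/{sys.argv[1]}.png",np.clip(o[:,:,::-1]*2.2,0,255).astype(np.uint8))
E
python3 view.py a1
```

```text
5.7 [0.5724 0.0263 0.1312] yaw 43.2 [-10.4 -18.2  20.1] [-5.06  1.04  0.08] 0.539 [ 0.23  0.59 -0.54  1.8   0.39  0.86 -1.31]
```

View pics/a1.png

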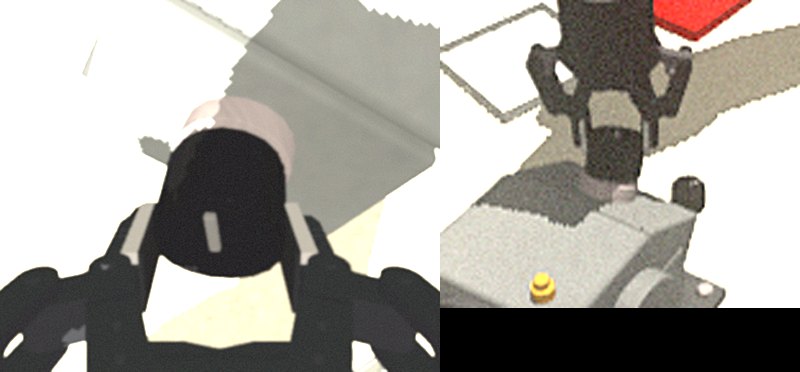

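The grip held. The rib now points nearly along tool x, from (207,213) to (215,250), so the cap has turned with the tool, though with some slip. I'm short of pictures, so I'll measure the turn numerically.

```bash
cat > rib.py <<'E'
from h import *
import cv2
G=[.6681,.0545,.24]
U=np.array([c30,0,s30]);V=np.array([0,1,0.])
def rib(c,a0=0.):
    """unwarp the cap's top face (neck frame, climb for turn a) and find the rib's direction"""
    a=a0
    for _ in range(4):
        n=81;g=np.linspace(-.03,.03,n);X,Y=np.meshgrid(g,g)
        P=SEAT+(.041+.0038*a)*AX+X.reshape(-1,1)*U+Y.reshape(-1,1)*V
        q=proj(c,pose(G,P)).astype(np.float32)
        im=cv2.remap(cv2.cvtColor(c["image"],cv2.COLOR_RGB2GRAY),q[:,0].reshape(n,n),q[:,1].reshape(n,n),cv2.INTER_LINEAR)
        r=np.hypot(X,Y);rr=np.where(r<.021,im.astype(float),0)
        w=np.clip(rr-np.median(im[r<.021])-12,0,None)*(r<.0205)
        m=(w>0).astype(np.uint8);k,l,stt,cen=cv2.connectedComponentsWithStats(m)
        if k<2:return None
        i=1+np.argmax(stt[1:,4]);ys,xs=np.where(l==i);cx,cy=g[xs].mean(),g[ys].mean()
        a=np.arctan2(cy,cx)
        if a<-0.6:a+=2*np.pi
    line=cv2.fitLine(np.c_[g[xs],g[ys]].astype(np.float32),cv2.DIST_L2,0,.01,.01).ravel()
    la=np.degrees(np.arctan2(line[1],line[0]));
    return dict(deg_centroid=round(np.degrees(a),1),cen=(round(cx*1e3,1),round(cy*1e3,1)),line_deg=round(float(la),1),npx=len(xs))
E
python3 - <<'E'
from rib import *
d,_=pickle.load(open("c1.pkl","rb"));print(rib(d["wrist"]))
c,_=pickle.load(open("c2.pkl","rb"));print(rib(c))
c,e,t,s=pickle.load(open("a1.pkl","rb"));print(rib(c,.6),rib(t,.6))
E
```

```text
{'deg_centroid': np.float64(171.7), 'cen': (np.float64(-10.0), np.float64(1.5)), 'line_deg': 81.8, 'npx': 907}
{'deg_centroid': np.float64(137.4), 'cen': (np.float64(-6.8), np.float64(6.3)), 'line_deg': 51.0, 'npx': 1055}
{'deg_centroid': np.float64(169.7), 'cen': (np.float64(-6.3), np.float64(1.1)), 'line_deg': -24.2, 'npx': 969} {'deg_centroid': np.float64(166.0), 'cen': (np.float64(-16.4), np.float64(4.1)), 'line_deg': 77.7, 'npx': 169}
```

```bash
python3 - <<'E'
s=open("rib.py").read()
s=s.replace("w=np.clip(rr-np.median(im[r<.021])-12,0,None)*(r<.0205)","i_=r<.019;lo,hi=np.median(im[i_]),np.percentile(im[i_],99.3);w=np.clip(rr-(lo+.6*(hi-lo)),0,None)*i_")
open("rib.py","w").write(s)
E
python3 - <<'E'
from rib import *
d,_=pickle.load(open("c1.pkl","rb"));print(rib(d["wrist"]))
c,_=pickle.load(open("c2.pkl","rb"));print(rib(c))
c,e,t,s=pickle.load(open("a1.pkl","rb"));print(rib(c,.6),rib(t,.6))
E
```

```text
{'deg_centroid': np.float64(5.0), 'cen': (np.float64(12.2), np.float64(1.1)), 'line_deg': -2.8, 'npx': 101}
{'deg_centroid': np.float64(140.1), 'cen': (np.float64(-7.0), np.float64(5.9)), 'line_deg': 53.6, 'npx': 842}
{'deg_centroid': np.float64(168.2), 'cen': (np.float64(-6.3), np.float64(1.3)), 'line_deg': -31.6, 'npx': 817} {'deg_centroid': np.float64(296.8), 'cen': (np.float64(7.6), np.float64(-15.1)), 'line_deg': 27.6, 'npx': 92}
```

```bash
cat > pick.py <<'E'
from rib import *
def pick(c,uv,climb=0):
    T=c["world_from_camera"];Rz=R.from_euler("z",G[2])
    n=Rz.apply(AX);o=pose(G,SEAT+(.041+climb)*AX);out=[]
    for u,v in uv:
        k=T[:3,:3]@[(u-c["cx"])/c["fx"],-(v-c["cy"])/c["fy"],-1]
        p=T[:3,3]+k*(n@(o-T[:3,3])/(n@k))-o;out.append([p@Rz.apply(U),p@Rz.apply(V)])
    out=np.array(out)*1e3;d=out[0]-out[1];return out.round(1),np.degrees(np.arctan2(d[1],d[0])).round(1)
E
python3 - <<'E'
from pick import *
c,_=pickle.load(open("c2.pkl","rb"));print(pick(c,[(242.5,235),(262.5,256)]))
c,e,t,s=pickle.load(open("a1.pkl","rb"));print(pick(c,[(249.4,254.3),(255.9,284.6)],.002))
E
```

```text
(array([[25.1, -0. ],
       [ 2.8,  0.2]]), np.float64(-0.7))
(array([[22.2,  9.7],
       [ 4.5, -1.6]]), np.float64(32.7))
```

jog_arm:
  motion:
    - [0, 0, 0, 0, 0.8]
    - [0, 0, 0, 0, 0.8]
    - [0, 0, 0, 0.15, 0.8]
    - [0, 0, 0, 0.3, 0.8]
    - [0, 0, 0, 0.45, 0.8]

```text
t: 6.35
tcp_pos: [0.5725, 0.0309, 0.1304]
tool_rot: [-0.0, 0.989, 0.148, 0.0]
force: [0.4, 0.0, 0.5]
gripper_width: 0.798
```

jog_arm:
  motion:
    - [0, 0, 0, 0.15, 0.8]
    - [0, 0, 0, 0.3, 0.8]
    - [0, 0, 0, 0.45, 0.8]
    - [0, 0, 0, 0.45, 0.8]

```text
t: 6.75
tcp_pos: [0.5726, 0.0312, 0.1305]
tool_rot: [-0.0, 0.997, -0.075, 0.0]
force: [-0.6, -0.1, 0.3]
gripper_width: 0.8
```

```bash
cat > tgt.py <<'E'
import sys
from workcell import *
from h import *
def tgt(dist,z):
    """shift (tool axes) to put the reported TCP on the neck's lean line, dist m from the seat horizontally, at height z"""
    s=state();p=np.array([.5875,.035,0])-dist*np.array([.971,.238,0]);p[2]=z
    M=R.from_quat(s["tool_rot"],scalar_first=True).as_matrix();psi=np.degrees(np.arctan2(M[1,0],M[0,0]))
    d=s["tcp_pos"]-[.5875,.035,0]
    print("t",round(s["t"],2),"tcp",s["tcp_pos"].round(4),"lean %.4f lat %.4f"%(-d@[.971,.238,0],d@[-.238,.971,0]),"phi",(psi-13.75).round(1),"shift",(M.T@(p-s["tcp_pos"])).round(4),"F",s["force"].round(1),"w",round(s["gripper_width"],3),"q7",s["qpos"][6].round(2))
if __name__=="__main__":tgt(float(sys.argv[1]),float(sys.argv[2]))
E
python3 tgt.py .013 .124
```

```text
t 6.75 tcp [0.5726 0.0312 0.1305] lean 0.0154 lat -0.0002 phi -22.3 shift [ 0.0022 -0.0011  0.0065] F [-0.6 -0.1  0.3] w 0.8 q7 -2.08
```

jog_arm:
  motion:
    - [0.002, -0.001, 0.006, 0, 0.8]
    - [0.002, -0.001, 0.006, 0, 0.2]
    - [0.002, -0.001, 0.006, 0, 0.2]
    - [0.002, -0.001, 0.006, 0, 0.2]
    - [0.002, -0.001, 0.006, 0, 0.2]
  force: 110

```text
t: 7.25
tcp_pos: [0.5746, 0.0316, 0.1243]
tool_rot: [-0.0, 0.997, -0.073, -0.0]
force: [-1.0, 4.8, 3.1]
gripper_width: 0.56
```

jog_arm:
  motion:
    - [0, 0, 0, -0.15, 0.2]
    - [0, 0, -0.001, -0.3, 0.2]
    - [0, 0, -0.001, -0.45, 0.2]
    - [-0.001, 0, -0.002, -0.6, 0.2]
    - [-0.001, 0, -0.002, -0.75, 0.2]

```text
t: 7.75
tcp_pos: [0.5734, 0.0278, 0.1262]
tool_rot: [0.002, 0.954, 0.298, -0.001]
force: [-2.1, -20.4, 11.8]
gripper_width: 0.531
```

```bash
python3 tgt.py .013 .124; python3 view.py a2
```

```text
t 7.75 tcp [0.5734 0.0278 0.1262] lean 0.0154 lat -0.0036 phi 21.0 shift [ 0.0036 -0.0025  0.0021] F [ -2.1 -20.4  11.8] w 0.531 q7 -1.44
7.75 [0.5734 0.0278 0.1262] yaw 34.7 [ -2.1 -20.4  11.8] [-5.54 -0.12 -3.51] 0.531 [ 0.2   0.59 -0.5   1.8   0.37  0.85 -1.44]
```

View pics/a2.png

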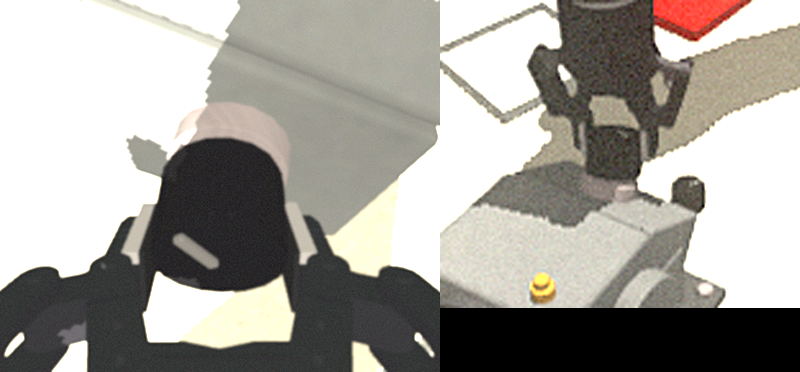

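The rib now runs from (178,239) to (215,265), so the cap is turning well. I'll measure it by hand-picked pixels and set up an automatic rib finder, since few views remain.

```bash
cat > auto.py <<'E'
import sys
from pick import *
def auto(c,a,climb=None):
    """matched filter: the rib as a bright bar at angle th in the unwarped top face"""
    cl=.0038*a if climb is None else climb
    im=cv2.GaussianBlur(cv2.cvtColor(c["image"],cv2.COLOR_RGB2GRAY).astype(np.float32),(0,0),.8)
    best=[]
    rr=np.linspace(.005,.019,15)
    for dx in np.arange(-.004,.0041,.001):
      for dy in np.arange(-.005,.0051,.001):
        th=np.radians(np.arange(-20,240,3))
        def s(off):
            X=rr[None]*np.cos(th)[:,None]-off*np.sin(th)[:,None]+dx;Y=rr[None]*np.sin(th)[:,None]+off*np.cos(th)[:,None]+dy
            P=SEAT+(.041+cl)*AX+X[...,None]*U+Y[...,None]*V
            q=proj(c,pose(G,P.reshape(-1,3))).astype(np.float32)
            return cv2.remap(im,q[:,0].reshape(X.shape),q[:,1].reshape(X.shape),cv2.INTER_LINEAR)
        v=np.minimum(s(0)-s(.005),s(0)-s(-.005)).clip(-10,12).mean(1)
        i=np.argmax(v);best.append((v[i],np.degrees(th[i]),dx,dy))
    best.sort(reverse=True);return np.round(best[:4],3).tolist()
if __name__=="__main__":
    from workcell import *
    c=capture("wrist");pickle.dump((c,state()),open("last.pkl","wb"));print(auto(c,float(sys.argv[1])))
E
python3 - <<'E'
from auto import *
c,e,t,s=pickle.load(open("a2.pkl","rb"));print(pick(c,[(225.6,275.5),(255.9,296.8)],.004),auto(c,1.1))
c,e,t,s=pickle.load(open("a1.pkl","rb"));print(auto(c,.5))
c,_=pickle.load(open("c2.pkl","rb"));print(auto(c,0))
E
```

```text
(array([[15.7, 14.2],
       [ 7.1, -0.7]]), np.float64(60.0)) [[12.0, 52.0, 0.004, -0.004], [12.0, 52.0, 0.004, -0.005], [12.0, 49.0, 0.004, -0.003], [12.0, 49.0, 0.003, -0.004]]
[[12.0, 37.0, 0.004, -0.005], [12.0, 31.0, 0.004, -0.004], [12.0, 31.0, 0.003, -0.004], [12.0, 31.0, 0.003, -0.005]]
[[12.0, 16.0, 0.004, -0.003], [12.0, 16.0, 0.003, -0.003], [12.0, 13.0, -0.002, -0.002], [12.0, 10.0, -0.001, -0.002]]
```

jog_arm:
  motion:
    - [0, 0, 0, 0, 0.85]
    - [0, 0, 0, 0, 0.85]
    - [0, 0, 0, 0.15, 0.85]
    - [0, 0, 0, 0.3, 0.85]
    - [0, 0, 0, 0.45, 0.85]

```text
t: 8.4
tcp_pos: [0.5736, 0.0316, 0.1262]
tool_rot: [-0.0, 0.997, 0.074, 0.0]
force: [0.5, 0.2, -0.1]
gripper_width: 0.852
```

jog_arm:
  motion:
    - [0, 0, 0, 0.15, 0.85]
    - [0, 0, 0, 0.32, 0.85]
    - [0, 0, 0, 0.32, 0.85]

```text
t: 8.7
tcp_pos: [0.5737, 0.0318, 0.1263]
tool_rot: [0.0, 0.996, -0.085, 0.0]
force: [1.1, -0.5, 0.4]
gripper_width: 0.846
```

```bash
sed -i 's/clip(-10,12)/clip(-10,40)/' auto.py; python3 tgt.py .008 .127; python3 auto.py 1.05
python3 - <<'E'
from auto import *
for f,a in(("a2",1.05),("a1",.57)):print(auto(pickle.load(open(f+".pkl","rb"))[0],a)[:2])
E
```

```text
t 8.7 tcp [0.5737 0.0318 0.1263] lean 0.0142 lat 0.0001 phi -23.5 shift [ 0.0058 -0.0023 -0.0007] F [ 1.1 -0.5  0.4] w 0.846 q7 -2.1
[[35.392, 58.0, 0.004, -0.004], [35.259, 58.0, 0.004, -0.005], [34.329, 55.0, 0.003, -0.005], [32.58, 55.0, 0.004, -0.003]]
[[40.0, 58.0, 0.004, -0.005], [40.0, 55.0, 0.004, -0.004]]
[[40.0, 43.0, 0.004, -0.005], [40.0, 40.0, 0.003, -0.005]]
```

jog_arm:
  motion:
    - [0.006, -0.002, 0, 0, 0.85]
    - [0.006, -0.002, 0, 0, 0.2]
    - [0.006, -0.002, 0, 0, 0.2]
    - [0.006, -0.002, 0, 0, 0.2]
    - [0.006, -0.002, 0, 0, 0.2]
  force: 110

```text
t: 9.25
tcp_pos: [0.5802, 0.0313, 0.1266]
tool_rot: [0.0, 0.997, -0.083, 0.0]
force: [-0.4, -4.3, 4.8]
gripper_width: 0.557
```

jog_arm:
  motion:
    - [0, 0, 0, -0.15, 0.2]
    - [0, 0, -0.001, -0.3, 0.2]
    - [0, 0, -0.001, -0.45, 0.2]
    - [-0.001, 0, -0.002, -0.6, 0.2]
    - [-0.001, 0, -0.002, -0.75, 0.2]

```text
t: 9.75
tcp_pos: [0.5791, 0.0319, 0.1287]
tool_rot: [0.0, 0.957, 0.29, 0.0]
force: [4.4, 1.9, 7.6]
gripper_width: 0.524
```

```bash
python3 tgt.py .009 .128; python3 auto.py 1.6
```

```text
t 9.75 tcp [0.5791 0.0319 0.1287] lean 0.0089 lat -0.0010 phi 20.0 shift [ 0.0003 -0.001   0.0007] F [4.4 1.9 7.6] w 0.524 q7 -1.46
[[20.524, 58.0, 0.004, -0.005], [18.944, 58.0, 0.004, -0.004], [18.204, 55.0, 0.003, -0.005], [16.516, 49.0, 0.002, -0.005]]
```

```bash
sed -i 's/np.arange(-.004,.0041,.001)/np.arange(-.002,.0081,.001)/; s/np.arange(-.005,.0051,.001)/np.arange(-.009,.0041,.001)/' auto.py; python3 - <<'E'
from auto import *
c=pickle.load(open("last.pkl","rb"))[0]
for a in(1.05,1.4,1.8,2.2):print(a,auto(c,a)[:2])
for f,a in(("a2",1.05),("a1",.57)):print(f,auto(pickle.load(open(f+".pkl","rb"))[0],a)[:2])
cv2.imwrite("pics/a3.png",cv2.resize(np.clip(c["image"][160:340,130:370,::-1]*2.2,0,255).astype(np.uint8),(720,540)))
E
```

```text
1.05 [[34.898, 79.0, 0.005, -0.004], [34.48, 82.0, 0.006, -0.002]]
1.4 [[35.931, 79.0, 0.008, -0.002], [35.889, 79.0, 0.008, -0.003]]
1.8 [[28.239, 67.0, 0.008, -0.004], [28.227, 70.0, 0.008, -0.005]]
2.2 [[23.298, 151.0, 0.003, -0.009], [21.869, 154.0, 0.004, -0.009]]
a2 [[40.0, 64.0, 0.007, -0.003], [40.0, 61.0, 0.007, -0.002]]
a1 [[40.0, 43.0, 0.004, -0.005], [40.0, 40.0, 0.007, -0.003]]
```

View pics/a3.png

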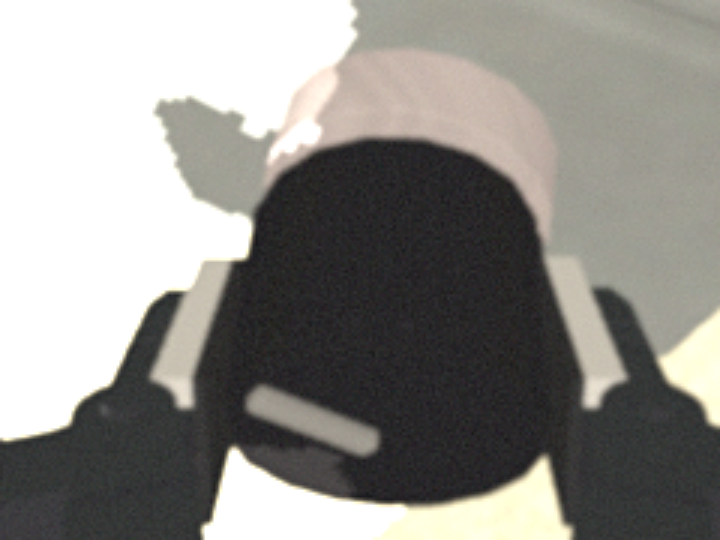

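The rib runs from (250,397) to (375,442) in this crop, which the finder puts at about 79°. The finder works, so I'll use wider strokes.

jog_arm:
  motion:
    - [0, 0, 0, 0, 0.85]
    - [0, 0, 0, 0, 0.85]
    - [0, 0, 0, 0.15, 0.85]
    - [0, 0, 0, 0.3, 0.85]
    - [0, 0, 0, 0.45, 0.85]

```text
t: 10.3
tcp_pos: [0.5789, 0.0327, 0.1282]
tool_rot: [-0.0, 0.998, 0.063, -0.0]
force: [0.7, -0.9, 0.5]
gripper_width: 0.853
```

jog_arm:
  motion:
    - [0, 0, 0, 0.15, 0.85]
    - [0, 0, 0, 0.3, 0.85]
    - [-0.003, 0.001, -0.001, 0.42, 0.85]
    - [-0.003, 0.001, -0.001, 0.42, 0.85]

```text
t: 10.7
tcp_pos: [0.5759, 0.0314, 0.1294]
tool_rot: [0.0, 0.99, -0.144, 0.0]
force: [-0.3, -1.0, -0.1]
gripper_width: 0.851
```

jog_arm:
  motion:
    - [0, 0, 0, 0, 0.2]
    - [0, 0, 0, 0, 0.2]
    - [0, 0, 0, 0, 0.2]
    - [0, 0, 0, 0, 0.2]
  force: 120

```text
t: 11.1
tcp_pos: [0.5758, 0.0313, 0.1299]
tool_rot: [-0.0, 0.99, -0.142, -0.0]
force: [-8.1, 1.4, 14.0]
gripper_width: 0.562
```

jog_arm:
  motion:
    - [0, 0, 0, -0.13, 0.2]
    - [0, 0, -0.001, -0.26, 0.2]
    - [0, 0, -0.001, -0.39, 0.2]
    - [-0.001, 0, -0.001, -0.52, 0.2]

```text
t: 11.5
tcp_pos: [0.5701, 0.0278, 0.131]
tool_rot: [0.002, 0.993, 0.118, -0.005]
force: [-44.7, -24.8, 63.6]
gripper_width: 0.53
```

```bash
python3 tgt.py .011 .13; python3 auto.py 1.5
```

```text
t 11.5 tcp [0.5701 0.0278 0.131 ] lean 0.0186 lat -0.0028 phi -0.2 shift [ 0.0076 -0.0029  0.0009] F [-44.7 -24.8  63.6] w 0.53 q7 -1.75
[[23.827, 85.0, 0.008, -0.001], [23.308, 85.0, 0.008, -0.0], [22.894, 85.0, 0.008, -0.002], [22.572, 85.0, 0.008, 0.001]]
```

jog_arm:
  motion:
    - [0, 0, 0, -0.13, 0.2]
    - [0, 0, -0.001, -0.26, 0.2]
    - [0, 0, -0.001, -0.39, 0.2]
    - [0, 0, -0.001, -0.52, 0.2]

```text
t: 11.95
tcp_pos: [0.5736, 0.0249, 0.1321]
tool_rot: [0.003, 0.93, 0.368, -0.003]
force: [-21.1, -34.6, 46.7]
gripper_width: 0.518
```

```bash
python3 tgt.py .011 .13; python3 auto.py 1.7
```

```text
t 11.95 tcp [0.5736 0.0249 0.1321] lean 0.0159 lat -0.0065 phi 29.4 shift [ 0.0075 -0.0032  0.0021] F [-21.1 -34.6  46.7] w 0.518 q7 -1.31
[[36.719, 124.0, 0.008, -0.0], [36.317, 127.0, 0.008, 0.001], [35.808, 121.0, 0.008, -0.001], [34.334, 130.0, 0.008, 0.002]]
```

jog_arm:
  motion:
    - [0, 0, 0, 0, 0.85]
    - [0, 0, 0, 0, 0.85]
    - [0, 0, 0, 0.15, 0.85]
    - [0, 0, 0, 0.3, 0.85]
    - [0, 0, 0, 0.45, 0.85]

```text
t: 12.5
tcp_pos: [0.5752, 0.0318, 0.1311]
tool_rot: [-0.0, 0.989, 0.149, 0.0]
force: [-0.3, 0.1, 1.0]
gripper_width: 0.853
```

jog_arm:
  motion:
    - [0, 0, 0, 0.15, 0.85]
    - [0, 0, 0, 0.3, 0.85]
    - [0, 0, 0, 0.45, 0.85]
    - [0, 0, 0, 0.5, 0.85]

```text
t: 12.9
tcp_pos: [0.5752, 0.032, 0.1311]
tool_rot: [-0.0, 0.995, -0.1, -0.0]
force: [0.1, 0.3, -0.9]
gripper_width: 0.847
```

```bash
python3 tgt.py .011 .132; python3 auto.py 2.1
```

```text
t 12.9 tcp [0.5752 0.032  0.1311] lean 0.0127 lat 0.0000 phi -25.3 shift [ 0.0016 -0.0007 -0.0009] F [ 0.1  0.3 -0.9] w 0.847 q7 -2.12
[[25.683, 103.0, 0.008, 0.001], [25.34, 103.0, 0.008, 0.002], [24.501, 103.0, 0.008, -0.0], [24.473, 100.0, 0.008, -0.001]]
```

jog_arm:
  motion:
    - [0.001, 0, -0.001, 0, 0.85]
    - [0.001, 0, -0.001, 0, 0.2]
    - [0.001, 0, -0.001, 0, 0.2]
    - [0.001, 0, -0.001, 0, 0.2]
    - [0.001, 0, -0.001, 0, 0.2]
  force: 80

```text
t: 13.45
tcp_pos: [0.5761, 0.0306, 0.1332]
tool_rot: [0.0, 0.995, -0.098, 0.0]
force: [-6.0, -2.7, 16.9]
gripper_width: 0.561
```

jog_arm:
  motion:
    - [0, 0, -0.001, -0.15, 0.2]
    - [-0.001, 0, -0.001, -0.3, 0.2]
    - [-0.001, 0.001, -0.002, -0.45, 0.2]

```text
t: 13.75
tcp_pos: [0.573, 0.03, 0.1338]
tool_rot: [0.0, 0.992, 0.129, -0.002]
force: [-8.2, 1.3, -25.5]
gripper_width: 0.535
```

jog_arm:
  motion:
    - [0, 0, -0.001, -0.15, 0.2]
    - [-0.001, 0, -0.001, -0.3, 0.2]
    - [-0.001, 0, -0.001, -0.45, 0.2]

```text
t: 14.05
tcp_pos: [0.5767, 0.0303, 0.1353]
tool_rot: [-0.0, 0.938, 0.347, 0.003]
force: [21.2, 3.2, -28.0]
gripper_width: 0.529
```

```bash
python3 tgt.py .011 .132; python3 auto.py 2.3
```

```text
t 14.05 tcp [0.5767 0.0303 0.1353] lean 0.0116 lat -0.0020 phi 26.8 shift [ 0.0014 -0.0015  0.0033] F [ 21.2   3.2 -28. ] w 0.529 q7 -1.35
[[22.388, 106.0, 0.008, 0.004], [22.057, 103.0, 0.008, 0.003], [20.661, 103.0, 0.008, 0.002], [19.107, 100.0, 0.008, 0.001]]
```

```bash
cat > auto2.py <<'E'
import sys
from pick import *
def auto2(c,lo=40,hi=215):
    im=cv2.GaussianBlur(cv2.cvtColor(c["image"],cv2.COLOR_RGB2GRAY).astype(np.float32),(0,0),.8)
    rr=np.linspace(.004,.0205,14);res=[]
    o=np.arange(-.009,.0091,.0015);DX,DY=[k.reshape(-1,1) for k in np.meshgrid(o,o)]
    for deg in range(lo,hi,3):
        t=np.radians(deg);cl=.0038*t
        def s(off,r=rr):
            X=r*np.cos(t)-off*np.sin(t)+DX;Y=r*np.sin(t)+off*np.cos(t)+DY
            P=SEAT+(.041+cl)*AX+X[...,None]*U+Y[...,None]*V
            q=proj(c,pose(G,P.reshape(-1,3))).astype(np.float32)
            return cv2.remap(im,q[:,0].reshape(X.shape),q[:,1].reshape(X.shape),cv2.INTER_LINEAR)
        v=np.minimum(s(0)-s(.0045),s(0)-s(-.0045)).clip(-20,40).mean(1)
        i=np.argmax(v);res.append((v[i],deg,DX[i,0]*1e3,DY[i,0]*1e3))
    res.sort(reverse=True);return np.round(res[:4],1).tolist()
if __name__=="__main__":
    from workcell import *
    c=capture("wrist");pickle.dump((c,state()),open(sys.argv[1]+".pkl","wb"));print(auto2(c))
E
python3 - <<'E'
from auto2 import *
for f in("c2","a1","a2","last"):print(f,auto2(pickle.load(open(f+".pkl","rb"))[0],-15))
c=pickle.load(open("last.pkl","rb"))[0]
cv2.imwrite("pics/a5.png",cv2.resize(np.clip(c["image"][160:340,130:370,::-1]*2.2,0,255).astype(np.uint8),(720,540)))
b=cv2.cvtColor(c["image"],cv2.COLOR_RGB2GRAY)[255:345:3,195:345:4]
for r in b:print(''.join(' .:-=+*#%@'[min(9,int(x)//7)] for x in r))
E
```

```text
c2 [[40.0, 9.0, 3.0, -1.5], [40.0, 3.0, -0.0, -0.0], [40.0, 0.0, -0.0, -0.0], [40.0, -3.0, -0.0, 1.5]]
a1 [[40.0, 39.0, 6.0, -3.0], [40.0, 36.0, 3.0, -3.0], [40.0, 33.0, 1.5, -3.0], [40.0, 30.0, 1.5, -3.0]]
a2 [[40.0, 60.0, 6.0, -3.0], [38.5, 57.0, 6.0, -1.5], [37.2, 54.0, 4.5, -1.5], [36.7, 63.0, 6.0, -4.5]]
last [[26.5, 114.0, 9.0, 1.5], [25.9, 117.0, 9.0, 3.0], [23.5, 111.0, 9.0, -1.5], [21.7, 120.0, 9.0, 4.5]]
@@@::::::::::::.::::::-::::::-@@@@%@@@
@@#-:::::::::::::::::::::::::-#@@@-+@@
@@=:::::::::::-:::::-:::-:::::=@@@--+@
@@:::::-::::::::::::::::::::::-@@@+--@
@@--::::-::::::::::::::::::-:::@@@@=-#
@*:::::::::::::::.::-::::::.:::*@@@--=
@--::::::::::::::::::::::::::.--@@@==-
@--:::::::-:::::::::-:::::::::-:@@@%--
@--:-::::::::::::::::::::::::::-@@@@--
*-:-+-::::::::::::::::::::::::--*@@@=-
--:+@@@%*=-::::::-::::::::::::--=@@@#-
-::#@@@@@@@%#*=:::::::::::::::-:=@@#--
=:-+@@@@@@@@@@@:::::::::::::::::=@%---
=--::-=*%@@@@@@::::::-:::::::::-=@+---
-:-:@:::::-+#%#:::::::::-:.::--:-=----
--:+@*-:-:--.:--:::-::::::::=-:-------
--:@@@+===+=:::::-::::::::::@+:-------
--:@@@@#====-:-::::::::::::%@@:-------
-::@@@@@@====::::::-::::::@@@@--------
=-.@@@@@@@@=::::::::::-:=@@@@@--------
=--@@@@@@@@@@+-:::.:::=@@@@@@@--------
--#@@@@@@@@@@@@@@@@@@@@@@@@@@@=-------
--@@@@@@@@@@@@@@@@@@@@@@@@@@@@#-------
--@@@@@@@@@@@@@@@@@@@@@@@@@@@@@-------
--@@@@@@@@@@@@@@@@@@@@@@@@@@@@@-------
--@@@@@@@@@@@@@@@@@@@@@@@@@@@@@-------
-+@@@@@@@@@@@@@@@@@@@@@@@@@@@@@-------
-@@@@@@@@@@@@@@@@@@@@@@@@@@@@@@@=-----
-@@@@@@@@@@@@@@@@@@@@@@@@@@@@@@@------
-@@@@@@@@@@@@@@@@@@@@@@@@@@@@@@@------
```

jog_arm:
  motion:
    - [0, 0, 0, 0, 0.85]
    - [0, 0, 0, 0, 0.85]
    - [0, 0, 0.002, 0.15, 0.85]
    - [0, 0, 0.004, 0.3, 0.85]
    - [0, 0, 0.004, 0.45, 0.85]

```text
t: 14.6
tcp_pos: [0.5736, 0.0302, 0.1311]
tool_rot: [-0.0, 0.992, 0.123, -0.0]
force: [0.1, 0.0, -0.7]
gripper_width: 0.851
```

jog_arm:
  motion:
    - [0, 0, 0, 0.15, 0.85]
    - [0, 0, 0, 0.3, 0.85]
    - [0, 0, 0, 0.45, 0.85]
    - [0, 0, 0, 0.52, 0.85]

```text
t: 15.0
tcp_pos: [0.5738, 0.0304, 0.1314]
tool_rot: [0.0, 0.991, -0.136, -0.0]
force: [0.2, -0.7, -0.3]
gripper_width: 0.852
```

```bash
cat >> auto2.py <<'E'
    b=cv2.cvtColor(c["image"],cv2.COLOR_RGB2GRAY)[235:335:4,190:345:4]
    for r in b:print(''.join(' .:-=+*#%@'[min(9,int(x)//7)] for x in r))
E
python3 tgt.py .010 .131; python3 auto2.py b1
```

```text
t 15.0 tcp [0.5738 0.0304 0.1314] lean 0.0144 lat -0.0012 phi -29.4 shift [ 0.0033 -0.0032  0.0004] F [ 0.2 -0.7 -0.3] w 0.852 q7 -2.18
[[34.1, 109.0, 9.0, -4.5], [33.9, 112.0, 9.0, -3.0], [30.6, 115.0, 9.0, -1.5], [27.3, 106.0, 7.5, -4.5]]
@@%:::::::::::::::-:-:::::::@@@@@@@@@@@
@@@:::::::::::::::::.:::.::::@@@@@@@@@@
@@@::::::::-:::-::::-:-::::::@@@@@@@@@@
@@@:::::::::::::::::::::::::::@@@@@@@@@
@@@:::::::-::::::-::-::-::::::-@@@@@@@@
@@@::::::::-:::::::::-:::::-:::@@@@@@@:
@@@=::::::::-:::::::::::::::::::@@@@@@:
@@@@::::::-::::::::::-:::::::-:-=@@@@@:
@@@@::::::::::::::-:::::::::-::::@@@@@:
@@@@::::::::::::::::::::::::-:::=@@@@#-
@@@@-::::::::::::-::::-::::::::-+=@@@=-
@@@@%:::::::::::::::::-:::::::::*+@@@--
@@@@@::::::::::::::::::::::::---++@@@-:
@@@@@:::::::-.:::-:::::::-::::.++=@@@=:
@@@@@.::::::::::-=#-:::::::::-=++@@@@#-
@@@@@+::::::::::+@@%:::::::::@+=@@@@@@:
@@@@@@.-:::::::=@@@+:::::::.@@@@@@@@@@:
@@@@@@::::::::+@@@+::::::::@@@@@@@@@@@@
@@@@@@@::::::*@@@=-::::::+@@@@@@@@@@@@@
@@@@@@@@=:-=*@@@-::::::.@@@@@@@@@@@@@@@
@@@@@@@@@==%@@@+==--:-@@@@@@@@@@@@@@@@@
@@@@@@@@@@@@@@+===+@@@@@@@@@@@@@@@@@@@@
@@@@@@@@@@@@@@@@@@@@@@@@@@@@@@@@@@@@@@@
@@@@@@@@@@@@@@@@@@@@@@@@@@@@@@@@@@@@@@@
@@@@@@@@@@@@@@@@@@@@@@@@@@@@@@@@@@@@@@@
```

```bash
python3 - <<'E'
from pick import *
d,_=pickle.load(open("c1.pkl","rb"))
L=[("c1",d["wrist"])]+[(f,pickle.load(open(f+".pkl","rb"))[0]) for f in("c2","a1","a2","last","b1")]
cl=np.arange(-.016,.02,.001)
print("      "+''.join(str(abs(int(round(k*1e3)))%10) for k in cl),"  (starts -16, 0 at index 16)")
for n,c in L:
    g=cv2.cvtColor(c["image"],cv2.COLOR_RGB2GRAY)
    for y in(-.006,.006):
        P=SEAT+cl[:,None]*AX+np.sqrt(.024**2-y*y)*U+y*V;q=proj(c,pose(G,P)).astype(np.float32)
        v=cv2.remap(g,q[:,0],q[:,1],cv2.INTER_LINEAR).ravel();print(n.ljust(5),''.join(' .:-=+*#%@'[min(9,int(x)//12)] for x in v))
E
```

```text
654321098765432101234567890123456789   (starts -16, 0 at index 16)
c1    %%########%%@@@@@%*=:...............
c1    %%%%%%%%%%@@@@@@%*=::...............
c2    **#*############*=:.................
c2    *###############+-..................
a1    ***##*############*=:...............
a1    *#################+:................
a2    ***##*#############*-...............
a2    *##################+:...............
last  ***##*#############*+:..............
last  *###################*-..............
b1    **#################*+:..............
b1    *########*##########*=..............
```

```bash
python3 - <<'E'
from pick import *
c=pickle.load(open("b1.pkl","rb"))[0]
for cl in(.002,.004,.007):print(cl,pick(c,[(234,317),(264,294)],cl))
c=pickle.load(open("last.pkl","rb"))[0]
for cl in(.002,.004,.007):print(cl,pick(c,[(206,287),(251,296)],cl))
E
```

```text
0.002 (array([[-6.8, 19.7],
       [ 0.2,  0.6]]), np.float64(110.3))
0.004 (array([[-3. , 18. ],
       [ 3.9, -0.5]]), np.float64(110.3))
0.007 (array([[ 2.8, 15.5],
       [ 9.3, -2.2]]), np.float64(110.3))
0.002 (array([[-11. ,  17.7],
       [ -1.9,  -1.8]]), np.float64(115.2))
0.004 (array([[-7. , 18.2],
       [ 1.9, -0.8]]), np.float64(115.2))
0.007 (array([[-1. , 18.9],
       [ 7.5,  0.8]]), np.float64(115.2))
```

jog_arm:
  motion:
    - [0.002, -0.002, 0, 0.05, 0.85]
    - [0.002, -0.002, 0, 0.05, 0.2]
    - [0.002, -0.002, 0, 0.05, 0.2]
    - [0.002, -0.002, 0, 0.05, 0.2]
    - [0.002, -0.002, 0, 0.05, 0.2]
  force: 110

```text
t: 15.55
tcp_pos: [0.5761, 0.0309, 0.1322]
tool_rot: [0.0, 0.988, -0.157, 0.0]
force: [-7.8, -4.2, 18.1]
gripper_width: 0.561
```

jog_arm:
  motion:
    - [0, 0, 0, -0.13, 0.2]
    - [0, 0, -0.001, -0.26, 0.2]
    - [-0.001, 0, -0.001, -0.39, 0.2]
    - [-0.001, 0, -0.001, -0.52, 0.2]
    - [-0.001, 0, -0.001, -0.65, 0.2]

```text
t: 16.05
tcp_pos: [0.573, 0.0291, 0.1322]
tool_rot: [0.001, 0.986, 0.167, -0.003]
force: [-17.1, -14.8, 14.2]
gripper_width: 0.521
```

jog_arm:
  motion:
    - [0, 0, 0, -0.13, 0.2]
    - [0, 0, -0.001, -0.26, 0.2]
    - [0, 0, -0.001, -0.39, 0.2]
    - [0, 0, -0.001, -0.52, 0.2]

```text
t: 16.45
tcp_pos: [0.575, 0.0253, 0.1337]
tool_rot: [0.003, 0.91, 0.415, -0.002]
force: [-7.5, -36.0, 25.9]
gripper_width: 0.528
```

```bash
python3 tgt.py .010 .131; python3 auto2.py b2
```

```text
t 16.45 tcp [0.575  0.0253 0.1337] lean 0.0145 lat -0.0064 phi 35.2 shift [ 0.0074 -0.0027  0.0027] F [ -7.5 -36.   25.9] w 0.528 q7 -1.23
[[25.2, 151.0, 9.0, -0.0], [23.7, 190.0, 9.0, 9.0], [23.7, 184.0, 9.0, 7.5], [22.9, 154.0, 9.0, 1.5]]
@@@@@@:---:::::::::::::::::::-*@@@@@@@@
@@@@@@:-:-:::::::::.:::::-::.:=@@@@@@@@
:.-@@-:::-::::::::::::::::::::-@@@@@@@@
::@@@:::::::::::::.::::::::::::@@@@@@@@
-@@@*:::-.:::::::::::-:::::::::@@@@@@@@
=@@@-:::-:::::::::-:-::::::::::%@@@%@@@
*@@@:::::::::::::::::-:::::::::=@@@--%@
@@@*::::::::::::::::::::::::::::@@@+--@
@@@-:::-::::::::::::::-::::::::-%@@@--*
@@@::.::::.:::::::::::::::::::::=@@@=--
@@*-:::::::::::::::::::::::::::::@@@%--
@@:::.:-::::::::::.::-::-:-:::::-%@@@--
@@:-::::::::::::::::::-::::::::::=@@@*-
@%-::::::::=+#@@*::::::::::::::-:-@@@+-
@@---:-*%@@@@@@@@::::::::::::::::=@@---
@%---*@@@@@@@@%*-:::::::::::::::--@=---
---::@@@@#+=::::::::::::-::::@=:-------
---::@@@-:-::::::::::::::::-@@%-:=-----
----*@@@@@*-::::::::.:::::@@@@@-:------
---:@@@@@@@@@#:.::::::-#@@@@@@@:-------
---:@@@@@@@@@@@@@@@@@@@@@@@@@@@--------
--=:@@@@@@@@@@@@@@@@@@@@@@@@@@@#-------
---=@@@@@@@@@@@@@@@@@@@@@@@@@@@@-------
---@@@@@@@@@@@@@@@@@@@@@@@@@@@@@-------
---@@@@@@@@@@@@@@@@@@@@@@@@@@@@@-------
```

jog_arm:
  motion:
    - [0, 0, 0, 0, 0.85]
    - [0, 0, 0, 0, 0.85]
    - [0, 0, 0, 0.15, 0.85]
    - [0, 0, 0, 0.3, 0.85]
    - [0, 0, 0, 0.45, 0.85]

```text
t: 17.0
tcp_pos: [0.5753, 0.0323, 0.1333]
tool_rot: [-0.0, 0.98, 0.198, -0.0]
force: [-0.3, -0.1, -1.0]
gripper_width: 0.847
```

jog_arm:
  motion:
    - [0, 0, 0, 0.15, 0.85]
    - [0, 0, 0, 0.3, 0.85]
    - [0, 0, 0, 0.45, 0.85]
    - [0, 0, 0, 0.6, 0.85]
    - [0, 0, 0, 0.72, 0.85]

```text
t: 17.5
tcp_pos: [0.5753, 0.0325, 0.1333]
tool_rot: [-0.0, 0.987, -0.16, -0.0]
force: [-0.3, -0.3, -1.2]
gripper_width: 0.853
```

```bash
python3 tgt.py .012 .133; python3 auto2.py b3|head -1
```

```text
t 17.5 tcp [0.5753 0.0325 0.1333] lean 0.0125 lat 0.0005 phi -32.2 shift [0.0007 0.0001 0.0003] F [-0.3 -0.3 -1.2] w 0.853 q7 -2.22
[[34.8, 136.0, 9.0, -4.5], [34.7, 133.0, 9.0, -6.0], [34.6, 130.0, 9.0, -6.0], [33.2, 139.0, 9.0, -4.5]]
```

jog_arm:
  motion:
    - [0, 0, 0, 0, 0.2]
    - [0, 0, 0, 0, 0.2]
    - [0, 0, 0, 0, 0.2]
    - [0, 0, 0, 0, 0.2]
  force: 110

```text
t: 17.95
tcp_pos: [0.575, 0.0308, 0.1341]
tool_rot: [0.001, 0.988, -0.156, -0.0]
force: [-8.2, -7.6, 18.0]
gripper_width: 0.552
```

jog_arm:
  motion:
    - [0, 0, 0, -0.13, 0.2]
    - [0, 0, -0.001, -0.26, 0.2]
    - [-0.001, 0, -0.001, -0.39, 0.2]
    - [-0.001, 0, -0.001, -0.52, 0.2]
    - [-0.001, 0, -0.001, -0.65, 0.2]

```text
t: 18.45
tcp_pos: [0.5743, 0.0274, 0.136]
tool_rot: [0.003, 0.986, 0.168, -0.0]
force: [-9.1, -22.3, 11.5]
gripper_width: 0.522
```

jog_arm:
  motion:
    - [0, 0, 0, -0.13, 0.2]
    - [0, 0, -0.001, -0.26, 0.2]
    - [0, 0, -0.001, -0.39, 0.2]
    - [0, 0, -0.001, -0.52, 0.2]

```text
t: 18.85
tcp_pos: [0.5779, 0.0306, 0.1356]
tool_rot: [0.001, 0.909, 0.417, 0.003]
force: [26.3, -2.2, -17.4]
gripper_width: 0.521
```

```bash
sed -i 's/hi=215/hi=260/' auto2.py; python3 tgt.py .012 .133; python3 auto2.py b4
```

```text
t 18.85 tcp [0.5779 0.0306 0.1356] lean 0.0103 lat -0.0020 phi 35.5 shift [-0.0002 -0.0026  0.0025] F [ 26.3  -2.2 -17.4] w 0.521 q7 -1.22
[[26.0, 166.0, 9.0, -1.5], [25.6, 172.0, 9.0, -0.0], [25.4, 169.0, 9.0, -0.0], [24.5, 163.0, 9.0, -1.5]]
@@@@@@@:::::-::::::::::::.::::*@@@@@@@@
@@@@@@@:::::::::::::::::-:::::+@@@@@@@@
@@@@@@#:::::::::::::::::::::::=@@@@@@@@
*=@@@-.:::::::.::.:::::::.::::=@@@@@@@@
:@@@*-::::::::::::-:::::::::::-@@@@@@@@
:@@@-::::::::::::::::::::::::::%@@@%@@@
*@@@-:::::::::::-::::::::::::::=@@@--#@
@@@*:::::::-:::::::::::-::::::::@@@+--@
@@@:::-:::::::::::-:-::::::::::-%@@@--*
@@@::::-::::::::::::::::::::::::=@@@=--
@@*-:::::::::::::::-::::::-::::-:@@@%--
@@-:-:-::::::::::::::::::::::::::%@@@--
@@-::::::::::::::-::::::-::::-:::-@@@*-
@%---:-.:::::::-:::::--:::::-::---@@@+-
@@-::::::-::::-:::-:-::.-:-::::::-@@---
@%---:::::::::::::::::::::::-::-:-@+---
--=--:::-:::::#@%-:-::.:::::::::-------
---::@::::::*@@@@:::::::::::::-:-------
---:*@@---*@@@@%=:::::.-::...:@:-------
---:@@@@#@@@@%-::::::::::::::@@:-------
---:@@@@@@@@-::::-:::::::::=@@@--------
---:@@@@@@@@:::::::::.:::-@@@@@#:------
---=@@@@@@@@@@@+:::::-*@@@@@@@@@-------
---@@@@@@@@@@@@@@@@@@@@@@@@@@@@@-------
---@@@@@@@@@@@@@@@@@@@@@@@@@@@@@=------
```

jog_arm:
  motion:
    - [0, 0, 0, 0, 0.85]
    - [0, 0, 0, 0, 0.85]
    - [0, 0, 0, 0.15, 0.85]
    - [0, 0, 0, 0.3, 0.85]
    - [0, 0, 0, 0.45, 0.85]

```text
t: 19.4
tcp_pos: [0.5742, 0.0325, 0.1353]
tool_rot: [-0.0, 0.98, 0.198, -0.0]
force: [-1.2, 0.0, 0.5]
gripper_width: 0.848
```

jog_arm:
  motion:
    - [0, 0, 0, 0.15, 0.85]
    - [0, 0, 0, 0.3, 0.85]
    - [0, 0, 0, 0.45, 0.85]
    - [0, 0, 0, 0.6, 0.85]
    - [0, 0, 0, 0.72, 0.85]

```text
t: 19.9
tcp_pos: [0.5742, 0.0326, 0.1354]
tool_rot: [-0.0, 0.987, -0.16, -0.0]
force: [1.1, 0.3, -0.6]
gripper_width: 0.847
```

```bash
python3 tgt.py .012 .134; python3 auto2.py b5|head -1
```

```text
t 19.9 tcp [0.5742 0.0326 0.1354] lean 0.0135 lat 0.0008 phi -32.1 shift [ 0.0017 -0.0001  0.0014] F [ 1.1  0.3 -0.6] w 0.847 q7 -2.23
[[34.0, 151.0, 9.0, -6.0], [33.9, 154.0, 9.0, -6.0], [33.1, 157.0, 9.0, -4.5], [30.6, 160.0, 9.0, -4.5]]
```

jog_arm:
  motion:
    - [0, 0, 0, 0, 0.2]
    - [0, 0, 0, 0, 0.2]
    - [0, 0, 0, 0, 0.2]
    - [0, 0, 0, 0, 0.2]
  force: 110

```text
t: 20.35
tcp_pos: [0.5739, 0.0312, 0.1362]
tool_rot: [0.001, 0.988, -0.156, -0.0]
force: [-11.2, -5.4, 20.9]
gripper_width: 0.545
```

jog_arm:
  motion:
    - [0, 0, 0, -0.13, 0.2]
    - [0, 0, -0.001, -0.26, 0.2]
    - [-0.001, 0, -0.001, -0.39, 0.2]
    - [-0.001, 0, -0.001, -0.52, 0.2]
    - [-0.001, 0, -0.001, -0.65, 0.2]

```text
t: 20.85
tcp_pos: [0.5683, 0.0279, 0.1351]
tool_rot: [0.002, 0.986, 0.169, -0.006]
force: [-25.7, -24.1, 6.0]
gripper_width: 0.5
```

jog_arm:
  motion:
    - [0, 0, 0, -0.13, 0.2]
    - [0, 0, -0.001, -0.26, 0.2]
    - [0, 0, -0.001, -0.39, 0.2]
    - [0, 0, -0.001, -0.52, 0.2]

```text
t: 21.25
tcp_pos: [0.5712, 0.0216, 0.1362]
tool_rot: [0.004, 0.911, 0.413, -0.006]
force: [-9.2, -53.7, 6.8]
gripper_width: 0.506
```

```bash
python3 tgt.py .012 .134; python3 auto2.py b6
```

```text
t 21.25 tcp [0.5712 0.0216 0.1362] lean 0.0190 lat -0.0091 phi 35.0 shift [ 0.011  -0.0035  0.002 ] F [ -9.2 -53.7   6.8] w 0.506 q7 -1.23
[[17.9, 214.0, 1.5, 9.0], [17.7, 217.0, 1.5, 9.0], [17.5, 220.0, 1.5, 9.0], [17.2, 178.0, 9.0, -4.5]]
::*@@::---::::::::::::::--:.:.:@@@@@@@@
::::%-----:::-:::::::::::.:-:::%@@@@@@@
-::-:--+-::::::::::::-:::::::::*@@@@@@@
*+@@-:=:::::::--::-:-::::::::::+@@@@@@@
*+@@:-.-::::::::-::::::::::::::-@@@@@@@
=%@@::::::::::::::::.:::::::::::@@##@@@
-@@@:::::::::::::::::::::--:::::@@*-=@@
+@@@::::::::::::::::-:::-::::::-@@@--+@
@@@@:::::::::::::::::::::::::::-@@@==-@
@@@+-:::::::::::-:::::::::::--::@@@%=-@
@@@-::::::::::::+-:::::-::::-:::*@@@---
@@@-:::::::::::=@@=::::-::::::::-@@@*--
@@=::::::::::::@@@::-:::::::::::-@@@@--
@@-:-:::::::::+@@*::::-:::::::::-@@@*--
*@=:-:@@::::::@@@:::::::::::=-::-@@----
-@=:-:@@@.:::*@@-:::::::.::%@%:--%#----
---:-#@@@@@-:@@%:-:--::::*@@@@:--------
----:@@@@@@@@@@=:.:::-=@@@@@@@::-------
----:@@@@@@@@@@@@@@@@@@@@@@@@@-:=-----:
----:@@@@@@@@@@@@@@@@@@@@@@@@@#-=------
----=@@@@@@@@@@@@@@@@@@@@@@@@@@--------
--=-@@@@@@@@@@@@@@@@@@@@@@@@@@@:-------
----@@@@@@@@@@@@@@@@@@@@@@@@@@@--------
--=-@@@@@@@@@@@@@@@@@@@@@@@@@@@+=------
----@@@@@@@@@@@@@@@@@@@@@@@@@@@@-------
```

jog_arm:
  motion:
    - [0, 0, 0, 0, 0.85]
    - [0, 0, 0, 0, 0.85]
    - [0, 0, 0, 0.15, 0.85]
    - [0, 0, 0, 0.3, 0.85]
    - [0, 0, 0, 0.45, 0.85]

```text
t: 21.8
tcp_pos: [0.5736, 0.0331, 0.1374]
tool_rot: [-0.0, 0.98, 0.199, 0.0]
force: [0.1, 0.7, -0.5]
gripper_width: 0.846
```

jog_arm:
  motion:
    - [0, 0, 0, 0.16, 0.85]
    - [0, 0, 0, 0.16, 0.85]

```text
t: 22.0
tcp_pos: [0.5736, 0.0333, 0.1375]
tool_rot: [-0.0, 0.993, 0.121, 0.0]
force: [0.1, 0.2, 0.8]
gripper_width: 0.847
```

```bash
python3 tgt.py .010 .136; python3 auto2.py b7 | head -1; python3 - <<'E'
from pick import *
cl=np.arange(-.016,.03,.001)
for n in("c2","b1","b5","b6","b7"):
    c=pickle.load(open(n+".pkl","rb"))[0]
    g=cv2.cvtColor(c["image"],cv2.COLOR_RGB2GRAY)
    for y in(-.006,.006):
        P=SEAT+cl[:,None]*AX+np.sqrt(.024**2-y*y)*U+y*V;q=proj(c,pose(G,P)).astype(np.float32)
        v=cv2.remap(g,q[:,0],q[:,1],cv2.INTER_LINEAR).ravel();print(n.ljust(5),''.join(' .:-=+*#%@'[min(9,int(x)//12)] for x in v))
c=pickle.load(open("b7.pkl","rb"))[0]
b=cv2.cvtColor(c["image"],cv2.COLOR_RGB2GRAY)[160:345:5,180:350:4]
for r in b:print(''.join(' .:-=+*#%@'[min(9,int(x)//8)] for x in r))
E
```

```text
t 22.0 tcp [0.5736 0.0333 0.1375] lean 0.0139 lat 0.0016 phi 0.2 shift [0.0039 0.0017 0.0015] F [0.1 0.2 0.8] w 0.847 q7 -1.75
[[20.5, 178.0, 7.5, -6.0], [20.0, 172.0, 6.0, -7.5], [19.0, 175.0, 9.0, -7.5], [18.3, 205.0, 9.0, -4.5]]
c2    **#*############*=:...........................
c2    *###############+-............................
b1    **#################*+:........................
b1    *########*##########*=........................
b5    **#*#################*-.......................
b5    *#####*##############*=.......................
b6    *****###*############*=:......................
b6    *####*###############+:.......................
b7    ***###################*-......................
b7    *#####################*-......................
@@@@@@@@@@@@@@@@%@@@@@@%%%%%%%%%%%%%%%%%%%%
@@@@@@@@@@@@@@@@@@@@@@@@@@@@@%%%%%%%%%%%@%%
@@@@@@@@@@@@@@@@@@@@@@@@@@@@@@%%%%%%%%%%%%%
@@@@@@@@@@@@@@@@@@@@@@@@@@@@@@@@%@%%%%%%%%%
@@@@@@@@@@@@@@@@@@@@@@@@@@@@@@@@%@@@%%%%%%@
@@@@@@@@@@@@@@@@@@@@@@@@@@@@@@@@%%%@%%%@%%%
@@@@@@@@@@@@@@@@@@@@@@@@@@@@@@@@%%%%@%%%%%%
@@@@@%@@@@@@@@@@@@*:::::-#@@@@
[... 589 characters left out ...]
@@@@@@+:::::::::.:::::::::::::::::@@@:::
%@@@@@@@@+::::::::::::::::::::::::::-@@@:::
=@@@@@@@@+:::::::::::::::::::::::::::@@@:::
-@@@@@@@@+-:::::::.:::::::::::::::::-@@@:::
-@@@@@@@@#::::::::::::::::::::::::::@@@%:::
+@@@@@@@@@::::::::::.::-+-:::::.::::@@@@:::
@@@@@@@@@@:::::::::::::%@*:.:::::::@@@@@:::
@@@@@@@@@@@::::::::::::+%%::.:::::%@@@@@#::
@@@@@@@@@@@@---:::::::::%%*:::::=@@@@@@@@::
@@@@@@@@@@@@@===-:::::::+%%::.=@@@@@@@@@@#-
@@@@@@@@@@@@@@@#-=-::::::%%*@@@@@@@@@@@@@@:
@@@@@@@@@@@@@@@@@@@@@@@@@@@@@@@@@@@@@@@@@@*
@@@@@@@@@@@@@@@@@@@@@@@@@@@@@@@@@@@@@@@@@@@
@@@@@@@@@@@@@@@@@@@@@@@@@@@@@@@@@@@@@@@@@@@
@@@@@@@@@@@@@@@@@@@@@@@@@@@@@@@@@@@@@@@@@@@
@@@@@@@@@@@@@@@@@@@@@@@@@@@@@@@@@@@@@@@@@@@
```

jog_arm:
  motion:
    - [0.004, 0.003, 0.001, 0, 0.85]
    - [0.004, 0.003, 0.001, 0, 0.2]
    - [0.004, 0.003, 0.001, 0, 0.2]
    - [0.004, 0.003, 0.001, 0, 0.2]
    - [0.004, 0.003, 0.001, 0, 0.2]
  force: 90

```text
t: 22.55
tcp_pos: [0.5785, 0.0298, 0.137]
tool_rot: [0.0, 0.993, 0.122, 0.0]
force: [-2.1, -4.2, 11.6]
gripper_width: 0.539
```

jog_arm:
  motion:
    - [-0.001, 0, -0.001, 0, 0.2]
    - [-0.001, 0, -0.002, 0, 0.2]
    - [-0.002, 0, -0.003, 0, 0.2]
    - [-0.002, 0, -0.004, 0, 0.2]
    - [-0.002, 0, -0.004, 0, 0.2]

```text
t: 23.05
tcp_pos: [0.5776, 0.0296, 0.138]
tool_rot: [-0.0, 0.993, 0.121, 0.001]
force: [27.5, -0.2, -49.4]
gripper_width: 0.532
```

```bash
python3 tgt.py .010 .136; python3 auto2.py b8 | head -1; python3 - <<'E'
from pick import *
for n in("b7","b8"):
    c=pickle.load(open(n+".pkl","rb"))[0]
    cl=np.arange(-.016,.03,.001)
    g=cv2.cvtColor(c["image"],cv2.COLOR_RGB2GRAY)
    for y in(-.006,.006):
        P=SEAT+cl[:,None]*AX+np.sqrt(.024**2-y*y)*U+y*V;q=proj(c,pose(G,P)).astype(np.float32)
        v=cv2.remap(g,q[:,0],q[:,1],cv2.INTER_LINEAR).ravel();print(n.ljust(5),''.join(' .:-=+*#%@'[min(9,int(x)//12)] for x in v))
c=pickle.load(open("b7.pkl","rb"))[0];print(pick(c,[(284,315),(276,290)],.007))
E
```

```text
t 23.05 tcp [0.5776 0.0296 0.138 ] lean 0.0109 lat -0.0029 phi 0.2 shift [ 0.001  -0.0029  0.002 ] F [ 27.5  -0.2 -49.4] w 0.532 q7 -1.74
[[21.8, 175.0, 9.0, -7.5], [21.8, 181.0, 9.0, -6.0], [21.3, 172.0, 4.5, -7.5], [20.8, 178.0, 6.0, -6.0]]
b7    ***###################*-......................
b7    *#####################*-......................
b8    **#####################+-.....................
b8    *######################*=.....................
(array([[-17.7,  -9.3],
       [  8.4,  -4.3]]), np.float64(-169.2))
```

jog_arm:
  motion:
    - [0.002, 0, 0.003, 0, 0.2]
    - [0.002, 0, 0.003, -0.13, 0.2]
    - [0.002, 0, 0.003, -0.26, 0.2]
    - [0.002, 0, 0.002, -0.39, 0.2]
    - [0.002, 0, 0.002, -0.52, 0.2]
  force: 110

```text
t: 23.6
tcp_pos: [0.5772, 0.0274, 0.1391]
tool_rot: [0.001, 0.928, 0.373, -0.002]
force: [20.2, 19.0, -18.3]
gripper_width: 0.526
```

jog_arm:
  motion:
    - [0, 0, 0, -0.1, 0.2]
    - [0, 0, 0, -0.1, 0.85]
    - [0, 0, 0, -0.1, 0.85]
    - [0, 0, 0, 0.05, 0.85]
    - [0, 0, 0, 0.2, 0.85]

```text
t: 24.1
tcp_pos: [0.5781, 0.0308, 0.1381]
tool_rot: [-0.0, 0.962, 0.274, -0.0]
force: [0.4, -0.1, 0.5]
gripper_width: 0.849
```

jog_arm:
  motion:
    - [0, 0, 0, 0.15, 0.85]
    - [0, 0, 0, 0.3, 0.85]
    - [0, 0, 0, 0.42, 0.85]
    - [0, 0, 0, 0.42, 0.85]

```text
t: 24.5
tcp_pos: [0.5781, 0.0311, 0.1383]
tool_rot: [0.0, 0.998, 0.07, 0.0]
force: [0.0, 0.3, -0.3]
gripper_width: 0.852
```

```bash
python3 tgt.py .011 .138; python3 auto2.py b9 >/dev/null; python3 - <<'E'
from pick import *
c=pickle.load(open("b9.pkl","rb"))[0]
cl=np.arange(-.016,.03,.001)
g=cv2.cvtColor(c["image"],cv2.COLOR_RGB2GRAY)
for y in(-.006,.006):
        P=SEAT+cl[:,None]*AX+np.sqrt(.024**2-y*y)*U+y*V;q=proj(c,pose(G,P)).astype(np.float32)
        v=cv2.remap(g,q[:,0],q[:,1],cv2.INTER_LINEAR).ravel();print(''.join(' .:-=+*#%@'[min(9,int(x)//12)] for x in v))
b=g[260:345:4,180:350:4]
for r in b:print(''.join(' .:-=+*#%@'[min(9,int(x)//8)] for x in r))
E
```

```text
t 24.5 tcp [0.5781 0.0311 0.1383] lean 0.0100 lat -0.0016 phi -5.7 shift [-0.0011 -0.0015  0.0003] F [ 0.   0.3 -0.3] w 0.852 q7 -1.83
**#####################*-.....................
*####################*##*-....................
@@@@@@@@..:::..:::::::::::::.:::..@@@@@@:-+
@@@@@@@@.:::::::::::::::::::::::::=@@@@@:::
@@@@@@@@.:::.::::::::::::::::::::::@@@@@:::
*@@@@@@@.:::::.::::::::::-:::::::::@@@@@:::
=@@@@@@@:.:::::::::::::::::::::::::+@@@@:::
:@@@@@@@-.:::::::::::::::::::::.:::+@@@@:::
-@@@@@@@=:.::::::::::::::::::::::::*@@@%:::
=@@@@@@@*::::::::::::::::::.:::::::*@@@@:::
%@@@@@@@%::::::::::::::::::::::::::#@@@@:::
@@@@@@@@@:::::::::::::::-:::::::::.@@@@@:::
@@@@@@@@@::::::::::::.:#%#::::::::*@@@@@#::
@@@@@@@@@..::::::::::::%@@%+.::..:@@@@@@@::
@@@@@@@@@@-==:::::::::::*%@%#:::-@@@@@@@@-:
@@@@@@@@@@====-=-::.:::::-%@%%+-@@@@@@@@@@:
@@@@@@@@@@@======:.::::::::+%%%@@@@@@@@@@@:
@@@@@@@@@@@@======-::::.:::.+@@@@@@@@@@@@@*
@@@@@@@@@@@@@@-====-::::::*@@@@@@@@@@@@@@@@
@@@@@@@@@@@@@@@@@+===-=@@@@@@@@@@@@@@@@@@@@
@@@@@@@@@@@@@@@@@@@@@@@@@@@@@@@@@@@@@@@@@@@
@@@@@@@@@@@@@@@@@@@@@@@@@@@@@@@@@@@@@@@@@@@
@@@@@@@@@@@@@@@@@@@@@@@@@@@@@@@@@@@@@@@@@@@
@@@@@@@@@@@@@@@@@@@@@@@@@@@@@@@@@@@@@@@@@@@
```

jog_arm:
  motion:
    - [-0.001, 0.001, 0, 0, 0.85]
    - [-0.001, 0.001, 0, 0, 0.2]
    - [-0.001, 0.001, 0, 0, 0.2]
    - [-0.001, 0.001, 0, 0, 0.2]
    - [-0.001, 0.001, 0, 0, 0.2]
  force: 90

```text
t: 25.05
tcp_pos: [0.5773, 0.0288, 0.1391]
tool_rot: [0.0, 0.997, 0.071, 0.0]
force: [-6.1, -2.9, 16.1]
gripper_width: 0.543
```

jog_arm:
  motion:
    - [-0.001, 0, -0.001, 0, 0.2]
    - [-0.001, 0, -0.002, 0, 0.2]
    - [-0.002, 0, -0.003, 0, 0.2]
    - [-0.002, 0, -0.004, 0, 0.2]
    - [-0.002, 0, -0.004, 0, 0.2]

```text
t: 25.55
tcp_pos: [0.5759, 0.0291, 0.1407]
tool_rot: [-0.0, 0.997, 0.072, 0.0]
force: [16.0, 0.9, -32.3]
gripper_width: 0.538
```

```bash
python3 tgt.py .011 .138; python3 - <<'E'
from pick import *
c=pickle.load(open("b9.pkl","rb"))[0]
for cl in(.007,.013):print(pick(c,[(300,316),(276,302)],cl))
E
```

```text
t 25.55 tcp [0.5759 0.0291 0.1407] lean 0.0127 lat -0.0029 phi -5.5 shift [ 0.0014 -0.0031  0.0027] F [ 16.    0.9 -32.3] w 0.538 q7 -1.82
(array([[-16.1, -17.6],
       [  1.8,  -6.8]]), np.float64(-148.8))
(array([[ -1.1, -16.7],
       [ 15.1,  -6.9]]), np.float64(-148.8))
```

```bash
python3 - <<'E'
from pick import *
from workcell import *
c=capture("wrist");e=capture("scene");pickle.dump((c,e,state()),open("d1.pkl","wb"))
th=np.linspace(0,2*np.pi,60);ring=.024*(np.cos(th)[:,None]*U+np.sin(th)[:,None]*V)
def crop(c,x0,y0,w,h,k):
    im=cv2.resize(np.clip(c["image"][y0:y0+h,x0:x0+w,::-1].astype(float)*2.6,0,255).astype(np.uint8),(w*k,h*k),interpolation=cv2.INTER_CUBIC)
    for cl,col in((.007,(0,255,0)),(.013,(0,0,255))):
        for b in(0,.038):cv2.polylines(im,[((proj(c,pose(G,SEAT+(cl+b)*AX+ring))-[x0,y0]+.5)*k).astype(int)],True,col,1)
    return im
o=np.zeros((600,800,3),np.uint8);a=crop(c,165,140,200,200,3);o[:600,:400]=a[:,100:500];b=crop(e,205,180,50,66,8);o[:528,400:]=b
cv2.imwrite("pics/d1.png",o)
E
```

```text
(no output)
```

View pics/d1.png

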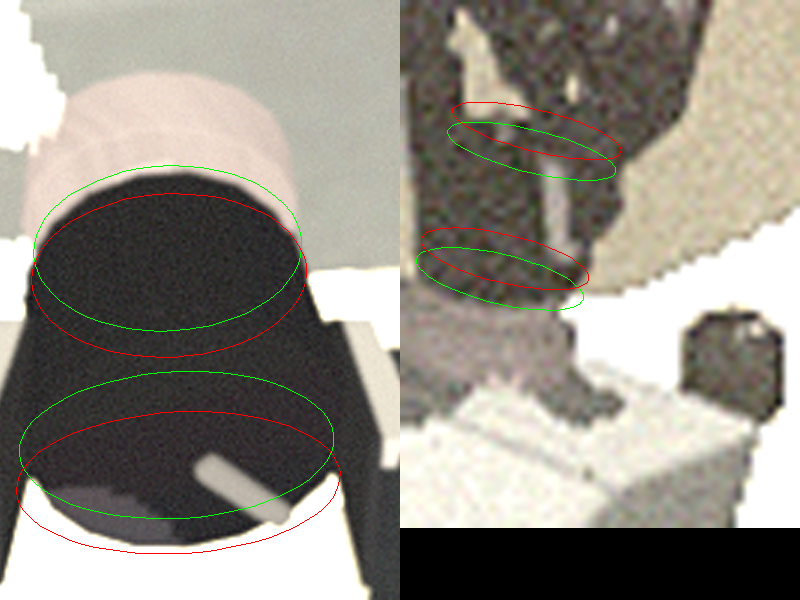

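The overlay shows the cap's lower edge near the 8 mm climb outline and its top near 11 mm. The rib runs from (205,465) to (278,515), beyond 180°. The cap is almost off, so I'll keep turning with a light pull.

jog_arm:
  motion:
    - [0, 0, 0, -0.13, 0.2]
    - [0, 0, 0, -0.26, 0.2]
    - [0, 0, -0.001, -0.39, 0.2]
    - [0, 0, -0.001, -0.52, 0.2]
    - [0, 0, -0.001, -0.65, 0.2]
  force: 120

```text
t: 26.15
tcp_pos: [0.5777, 0.0255, 0.1442]
tool_rot: [0.002, 0.922, 0.387, 0.001]
force: [14.1, -18.6, 5.5]
gripper_width: 0.521
```

```bash
python3 tgt.py .011 .138
```

```text
t 26.15 tcp [0.5777 0.0255 0.1442] lean 0.0118 lat -0.0069 phi 31.7 shift [ 0.0043 -0.0055  0.0062] F [ 14.1 -18.6   5.5] w 0.521 q7 -1.27
```

jog_arm:
  motion:
    - [-0.001, -0.001, -0.001, 0, 0.2]
    - [-0.001, -0.001, -0.003, 0, 0.2]
    - [-0.002, -0.001, -0.004, 0, 0.2]
    - [-0.003, -0.002, -0.005, 0, 0.2]
    - [-0.003, -0.002, -0.006, 0, 0.2]
  force: 100

```text
t: 26.65
tcp_pos: [0.5753, 0.0253, 0.1494]
tool_rot: [0.002, 0.923, 0.385, 0.003]
force: [28.5, -14.6, -20.4]
gripper_width: 0.525
```

```bash
python3 tgt.py .011 .138;python3 auto2.py d2|tail -25; python3 - <<'E'
from pick import *
c=pickle.load(open("d2.pkl","rb"))[0]
cl=np.arange(-.016,.03,.001)
g=cv2.cvtColor(c["image"],cv2.COLOR_RGB2GRAY)
for y in(-.006,.006):
        P=SEAT+cl[:,None]*AX+np.sqrt(.024**2-y*y)*U+y*V;q=proj(c,pose(G,P)).astype(np.float32)
        v=cv2.remap(g,q[:,0],q[:,1],cv2.INTER_LINEAR).ravel();print(''.join(' .:-=+*#%@'[min(9,int(x)//12)] for x in v))
E
```

```text
t 26.65 tcp [0.5753 0.0253 0.1494] lean 0.0142 lat -0.0065 phi 31.6 shift [ 0.006  -0.0039  0.0114] F [ 28.5 -14.6 -20.4] w 0.525 q7 -1.26
@@@@@::.::-::::::-:::::::::::@@@@@@@@@@
@@%@@:::-::::::::-::::::::-::%@@@@@@@@@
::::::::::::::::::::::.::::.:=@@@@@@@@@
:-@@@:::.:::::::::::::::::::::+@@@@@@@@
+@@@*:::::.::::::::::::::::::::@@@@@@@@
=@@@-:-.::::-::-::-::::::-::::-@@@@%@@@
*@@@-::::--::::::-:::::::::::::=@@@--%@
@@@*:::::::::-:::-::-::::-:-:-::@@@+--@
@@@-::::-:::-:::::::::::::--::::%@@@--@
@@@::::-:::::::::-::::::::::::::=@@@=--
@@*:-:-::::::::.:::::::::::::::-:@@@%--
@@:::::::::::::--:::::-:::::-:--:%@@@--
@@::::::-:---::::::::::::::::-:--=@@@*-
@%-::::-:::::::::::::::::::::::-:-@@@+-
@@-:::-:::::::::::=@@-:::::::::::=@@---
@%-::::::::--:::::+@@@+.:::::-:::-@=---
---::@:::::::-:::::*@@@*:::::%=:-------
---::@#::-::::::::::=@@@%-.:@@%:-------
---:*@@@-:=::::::-::::%@@@-@@@@:-------
---:@@@@@==::::::::::::*@@@@@@@:-------
---:@@@@@@@*::-::-::::-@@@@@@@@--------
---:@@@@@@@@@@%#*+#@@@@@@@@@@@@#--:--=-
---+@@@@@@@@@@@@@@@@@@@@@@@@@@@@-------
--=@@@@@@@@@@@@@@@@@@@@@@@@@@@@@-----:-
---@@@@@@@@@@@@@@@@@@@@@@@@@@@@@----=--
******#######################*+-..............
*############################**=..............
```

jog_arm:
  motion:
    - [0, 0, -0.001, -0.1, 0.2]
    - [0, -0.001, -0.002, -0.2, 0.2]
    - [-0.001, -0.001, -0.003, -0.2, 0.2]
    - [-0.002, -0.001, -0.005, -0.2, 0.2]
    - [-0.003, -0.002, -0.006, -0.2, 0.2]
  force: 100

```text
t: 27.2
tcp_pos: [0.573, 0.0241, 0.1556]
tool_rot: [0.003, 0.88, 0.475, 0.003]
force: [40.1, -17.3, -28.7]
gripper_width: 0.526
```

```bash
cat > prof.py <<'E'
from pick import *
from workcell import *
c=capture("wrist")
cl=np.arange(-.016,.05,.001)
g=cv2.cvtColor(c["image"],cv2.COLOR_RGB2GRAY)
for y in(-.006,.006):
        P=SEAT+cl[:,None]*AX+np.sqrt(.024**2-y*y)*U+y*V;q=proj(c,pose(G,P)).astype(np.float32)
        v=cv2.remap(g,q[:,0],q[:,1],cv2.INTER_LINEAR).ravel();s=''.join(' .:-=+*#%@'[min(9,int(x)//12)] for x in v);print(s,np.argmax(v<45)-17)
E
python3 tgt.py .011 .138; python3 prof.py
```

```text
t 27.2 tcp [0.573  0.0241 0.1556] lean 0.0167 lat -0.0072 phi 43.0 shift [ 0.009  -0.0015  0.0176] F [ 40.1 -17.3 -28.7] w 0.526 q7 -1.09
*********#**##################*#####*+:........................... 21
*#*##*##############################*=............................ 21
```

jog_arm:
  motion:
    - [0, 0, -0.002, 0, 0.2]
    - [0, 0, -0.004, 0, 0.2]
    - [-0.001, -0.001, -0.006, 0, 0.2]
    - [-0.001, -0.001, -0.008, 0, 0.2]
    - [-0.002, -0.002, -0.01, 0, 0.2]

```text
t: 27.75
tcp_pos: [0.5653, 0.0273, 0.1653]
tool_rot: [-0.0, 0.879, 0.477, -0.0]
force: [0.4, 1.7, -1.3]
gripper_width: 0.524
```

```bash
python3 tgt.py .011 .138; python3 prof.py
```

```text
t 27.75 tcp [0.5653 0.0273 0.1653] lean 0.0234 lat -0.0022 phi 43.2 shift [0.0106 0.0069 0.0273] F [ 0.4  1.7 -1.3] w 0.524 q7 -1.08
*****###**#**#########################*######****####*+=:......... 39
*###**#######################*######**##########*+-............... 33
```

The cap is free: the force reads only about its own weight. I'll lift it and carry it over the tray.

jog_arm:
  motion:
    - [0, 0, -0.03, 0, 0.2]
    - [0, 0, -0.07, 0, 0.2]
    - [-0.035, 0.008, -0.09, 0, 0.2]
    - [-0.075, 0.016, -0.1, 0, 0.2]
    - [-0.115, 0.025, -0.1, 0, 0.2]

```text
t: 28.3
tcp_pos: [0.5234, -0.0836, 0.2667]
tool_rot: [0.001, 0.879, 0.477, 0.001]
force: [1.4, -0.1, -1.5]
gripper_width: 0.526
```

jog_arm:
  motion:
    - [-0.045, 0.01, 0, 0, 0.2]
    - [-0.09, 0.02, 0, 0, 0.2]
    - [-0.135, 0.03, 0, 0, 0.2]
    - [-0.18, 0.04, 0, 0, 0.2]
    - [-0.215, 0.047, 0, 0, 0.2]

```text
t: 28.8
tcp_pos: [0.444, -0.2911, 0.2653]
tool_rot: [0.0, 0.88, 0.476, -0.0]
force: [0.8, -0.5, -1.2]
gripper_width: 0.523
```

jog_arm:
  motion:
    - [-0.02, 0.003, 0, 0, 0.2]
    - [-0.02, 0.003, 0, 0, 0.2]

```text
t: 29.0
tcp_pos: [0.4353, -0.3097, 0.265]
tool_rot: [-0.0, 0.88, 0.474, -0.001]
force: [0.1, 0.7, -0.4]
gripper_width: 0.525
```

```bash
python3 - <<'E'
from pick import *
from workcell import *
s=state();M=R.from_quat(s["tool_rot"],scalar_first=True).as_matrix()
print(s["t"],s["tcp_pos"].round(4),"yaw",np.degrees(np.arctan2(M[1,0],M[0,0])).round(1),s["force"].round(1),round(s["gripper_width"],3))
W={n:capture(n) for n in("wrist","scene","top")};pickle.dump((W,s),open("e1.pkl","wb"))
g=cv2.cvtColor(W["wrist"]["image"],cv2.COLOR_RGB2GRAY)[150:350:5,160:370:5]
for r in g:print(''.join(' .:-=+*#%@'[min(9,int(x)//9)] for x in r))
q=proj(W["scene"],s["tcp_pos"]+[0,0,.03])[0].astype(int);print(q)
g=cv2.cvtColor(W["scene"]["image"],cv2.COLOR_RGB2GRAY)[q[1]-25:q[1]+35,q[0]-35:q[0]+35]
for r in g[::2]:print(''.join(' .:-=+*#%@'[min(9,int(x)//10)] for x in r))
cv2.imwrite("pics/e1.png",np.hstack([W["wrist"]["image"],W["scene"]["image"]])[:,:,::-1])
E
```

```text
29.0 [ 0.4353 -0.3097  0.265 ] yaw 56.7 [ 0.1  0.7 -0.4] 0.525
@@@@@@@@@@@@@@@@@@@@@@@@@@@@@@@@@@@@@@@@@@
@@@@@@@@@@@@@@@@@@@@@@@@@@@@@@@@@@@@@@@@@@
@@@@@@@@@@@@@@@@@@@@@@@@@@@@@@@@@@@@@@@@@@
@@@@@@@@@@@@@@@@@@@@@@@@@@@@@@@@@@@@@@@@@@
@@@@@@@@@@@@@@@@@@@@@@@@@@@@@@@@@@@@@@@@@@
@@@@@@@@@@@@@@@@@@@@@@@@@@@@@@@@@@@@@@@@@@
@@@@@@@@@@@@@@@@@@@@@@@@@@@@@@@@@@@@@@@@@@
@@@@@@@@@@@@@@@@@@@@@@@@@@@@@@@@@@@@@@@@@@
@@@@@@@@@@@@@@@@@@@@@@@@@@@@@@@@@@@@@@@@@@
@@@@@@@@@@@@@@@@@%====@@@@@@@@@@@@@@@@@@@@
@@@@@@@@@@@@@@@:.::..::.=@@@@@@@@@@@@@@@@@
@@@@@@@@@@@@@+::.:..:....:@@@@@@@@@@@@@@@@
@@@@@@@@@@@@:......:...::..@@@@@@@@@@@@@@@
%@@@@@@@@@@*......::..:.:..@@@@@@@@@@@@@@@
=%@@@@@@@@@.....:::.......::@@@@@@@@@@@@@@
+=#@@@@@@@@:..:....:.:..:..:%@@@@@@@@@@@@@
===#@@@@@@+..:..:.:.:::..:...@@@@@@@@@@@@@
=%@=%@@@@@...:::.:.....:.....@@@@@@@@@@@@@
@@@@=%@@@@...:::..::::.::..::@@@@@@@@@@@@@
@@@@@=@@@@..:.::..:::........:@@@@@@@@@@@@
@@@@*@@@@%.:.:.:::::.::.::::..:@@@@@@@@@@@
@@@@@@@@@=....:::..::.::.:..:..%@@@@@@@@@@
@%@@@:+@@:..:::::::..::::..:.::+@@::@@@@@@
#@@@::@@%:.:..:::.:::::..::.::::@@*:*@@@@@
@@@@:
[... 2122 characters left out ...]
%#******%%%%%%#%%#%#%+*%@%#%%@##%%%%%%%%%%%#%#%%%#@@@@@@@@@@@
###%%#%%%%%*+*****%%%#%#%@@@@@@@#%%%%%%%%#%%%%%%%%%%%%%%%%%%@@@@@@@@@@
#%%%%%%%%%%#*+*+*+%@@@@@@#%%%%%%%%%%%%%%%%%%%%%%%%%#%%%%%%#%@@@@@@@@@@
%%%%#%%%%%%%%%#%@%#%%%%%%%%%%%%%%%%@@@@@@@@%%#%#%%%%#%%%%%%%@@@@@@@@@@
%%%%@@@@@@@%#%%%%%%%%%%%#%%%%@@@@@@@@@@@@@@@@@%#%%%%%%%%#%%%@@@@@@@@@@
#@@@%#%%%%%%%%%%%%%%%%@@@@@@@@@@@@@@@@@@@@@@@@@@%%#%%%%%%%%%@@@@@@@@@@
#%##%%#%%%%#%%%%@@@@@@@@@@@@@@@@@@@@@@@@@@@@@@@@@@@%%%%%#%%%@@@@@@@@@@
%%%%%##%@@@@@@@@@@@@@@@@@@@@@@@@@@@@@@@@@@@@@@@@@@@@@@%%%#%%%@@@@@@@@@
%%@@@@@@@@@@@@@@@@@@@@@@@@@@@@@@@@@@@@@@@@@@@@@@@@@@@@@@%%%#%@@@@@@@@@
@@@@@@@@@@@@@@@@@@@@@@@@@@@@@@@@@@@@@@@@@@@@@@@@@@@@@@@@@@@%%@@@@@@@@@
```

```bash
python3 - <<'E'
from pick import *
W,s=pickle.load(open("e1.pkl","rb"));c=W["wrist"]
M=R.from_quat(s["tool_rot"],scalar_first=True).as_matrix()
g=cv2.cvtColor(c["image"],cv2.COLOR_RGB2GRAY)
def ext(r):
    x=np.where(g[r,200:330]<45)[0]+200;return x.min(),x.max()
rows=[205,215,225,235,245];E=np.array([ext(r) for r in rows]);print(E.tolist())
col=g[:,258];m=np.where(col[150:340]<60)[0]+150;top,bot=m.min(),m.max();print("rows",top,bot)
th=np.linspace(0,2*np.pi,80)
def hull(p):
    x,y,z,b,ro=p;Rl=R.from_euler("yx",[b,ro]).as_matrix() # cap z axis = -tool z leaned to -x
    a=Rl@[0,0,-1.];u=Rl@[1.,0,0];v=Rl@[0,1.,0]
    rg=.024*(np.cos(th)[:,None]*u+np.sin(th)[:,None]*v)
    P=np.r_[rg+.019*a,rg-.019*a]+[x,y,z];return cv2.convexHull(proj(c,s["tcp_pos"]+P@M.T).astype(np.float32))[:,0]
def f(p):
    h=hull(p);h2=np.r_[h,h[:1]];o=[]
    for r,e in zip(rows,E):
        xs=[a[0]+(r-a[1])/(b[1]-a[1])*(b[0]-a[0]) for a,b in zip(h2[:-1],h2[1:]) if (a[1]-r)*(b[1]-r)<0]
        o+=[min(xs)-e[0],max(xs)-e[1]] if len(xs)>1 else [30,30]
    return np.r_[o,h[:,1].min()-top,h[:,1].max()-bot,(p[2]+.034)*300]
for b0 in(.2,.4,.55):
    r=least_squares(f,[0.005,0,-.03,b0,0],diff_step=1e-3,x_scale=[.01,.01,.01,.3,.3]);a=R.from_euler("yx",r.x[3:]).apply([0,0,-1])
    print(r.x.round(4),"cost",r.cost.round(1),"axis(tool)",a.round(3),f(r.x).round(1))
E
```

```text
[[226, 286], [216, 293], [211, 299], [209, 302], [208, 305]]
rows 195 318
[ 0.0038 -0.0035 -0.0169 -0.0003 -0.    ] cost 21.0 axis(tool) [ 0. -0. -1.] [-0.5 -0.1  1.   1.4  1.7 -0.3  0.1 -0.3 -2.4 -0.2 -1.   1.6  5.1]
[ 0.0037 -0.0035 -0.0168  0.0029  0.    ] cost 21.0 axis(tool) [-0.003  0.    -1.   ] [-0.5 -0.1  1.   1.4  1.7 -0.3  0.2 -0.3 -2.3 -0.3 -0.9  1.6  5.2]
[ 0.0037 -0.0035 -0.0168  0.0028  0.0001] cost 21.0 axis(tool) [-0.003  0.    -1.   ] [-0.5 -0.1  1.   1.4  1.7 -0.3  0.2 -0.3 -2.3 -0.3 -1.   1.6  5.2]
```

```bash
python3 - <<'E'
from pick import *
W,s=pickle.load(open("e1.pkl","rb"));c=W["scene"]
M=R.from_quat(s["tool_rot"],scalar_first=True).as_matrix()
g=cv2.cvtColor(c["image"],cv2.COLOR_RGB2GRAY)
th=np.linspace(0,2*np.pi,80)
def rings(p):
    x,y,z,b,ro=p;Rl=R.from_euler("yx",[b,ro]).as_matrix();a=Rl@[0,0,-1.];u=Rl@[1.,0,0];v=Rl@[0,1.,0]
    rg=.024*(np.cos(th)[:,None]*u+np.sin(th)[:,None]*v)
    return [proj(c,s["tcp_pos"]+(rg+k*a+[x,y,z])@M.T) for k in(.019,-.019)]
for p in([.0037,-.0035,-.017,0,0],[.0037,-.0035,-.03,.0,0],[.004,-.0035,-.03,.25,0],[.004,-.0035,-.03,.45,0]):
    im=g[75:112,150:192].copy().astype(int)
    L=[''.join(' .:-=+*#%@'[min(9,int(x)//10)] for x in r) for r in im];L=[list(l) for l in L]
    for k,ch in zip(rings(p),"TB"):
        for u,v in k.round().astype(int):
            if 75<=v<112 and 150<=u<192:L[v-75][u-150]=ch
    print(p);print('\n'.join(''.join(l) for l in L))
E
```

```text
[0.0037, -0.0035, -0.017, 0, 0]
..  ...::. %@@@@@@@@@%*+-=-=-:.-...:--====
:. ... .. .*@@@@%@%*+-=======:::..:=+=====
*---.: :.:.-@@@%**-=-=-======:--.:-++=====
@%%%#*: ::  %**-=-=-+**+====+-+=:.-=====-+
@@@@@@+..:-::-=--**%####%=-==:++:.-===++#%
@@@@@@*: -*-.#*#*#%@TTTTTTTTT.**:.-++*@%@@
@@%%#*+. :+=-%%@TTTTT##*+@%@TTT*:.-%%@@@@@
%*+=-+*:.:*==#*TT******+==*@=.TT:.:@@@@@@@
--+#%*%=..**:#T#++===-:::...:.-T=: @@@@@@@
@##%@##=:.+*:TT=-::.: ...:...::T=::@@@@@@@
@%*****+. -+-TT..... .:....:. T+-..%@%@@@@
***#**#*-.=*=.TT:.:..:.::::TTT-*=:.#@%@%@@
*****#*#:.:+=: :TTTTTTTTTTT::..*+: %@%%%@@
***#***#=.:++:.: ..:.::..  :...**++%@@@%%%
+*#****#+..++: :.. : :::::.::-.++%%%*@@@@%
*******#*+=+*-:::..: :..:.:.:.:-+#%#%#%@@@
****####%#%**-..:...::. .:..::::*######*@@
***##%%@%%%#*=:.::-.:..::..::::.+########@
*+%%%%%%%%%%%#:.....::.BBBBBBB .=####%%%@@
**%%%%%%%@%%@@-..:.BBBB::.:::BBBB%%#%@@@@@
*+#%%%%%%%#%@%=  BBB..:::.-::.::BB@@@@@@@%
**#%%%%%%%#%%@*.BB.::.... :.:.:.-B@@@%##%%
**#%%%%%%%%%%%#BB:::..:.:::...--#B%#%#%%%%
***%%%%%%#%%%%%BB....: :..=-=+*#B%#%%#%%%%
***%%%%%%#%#%%%#BB.::=++*+#*#%BB%%%%
[... 4694 characters left out ...]
::.%@@@@@@@%
**#%%%%%%%#%%@*..:.::.... :.:.:.-@@@@%##%%
**#%%%%%%%%%%%#:.:::..:.:::...--#@%#%#%%%%
***%%%%%%#%%%%%=:....: :..=-=+*#%%#%%#%%%%
***%%%%%%#%#%%%#- .::=++*+#*#%%%%%%%%%%#%%
***%%%%%%#%%#%#%+*%@%#%%@##%%%%%%%%%%%#%#%
**+#%%%#%%%#%#@@@%@@@%%%@%%%%%%%%%%%%%#%%%
****%%%#%#%@@@@@@@#%%%%%%%%#%%%%%%%%%%%%%%
**+*#%#%%@@@@@%%%#%%%%%%%%%#%%%#%%%%%%%%%%
*+*+%@@@@@@#%%%%%%%%%%%%%%%%%%%%%%%%%#%%%%
+%@#@@@%#%%%%%%%%%%@%%%%@@@@%#%%%%%%%%%%%%
#%@%#%%%%%%%%%%%%%%%%@@@@@@@@%%#%#%%%%#%%%
%*#%@%%%%%%%%%#%%%%@@@@@@@@@@@%%#%%%%%%%%%
%%%%%%%%%%#%%%%@@@@@@@@@@@@@@@@@%#%%%%%%%%
%%%%%%%%%%@@@@@@@@@@@@@@@@@@@@@@@%%%%%%#%%
%%%%%%%%@@@@@@@@@@@@@@@@@@@@@@@@@@%%#%%%%%
%%%%%@@@@@@@@@@@@@@@@@@@@@@@@@@@@@@@%#%%%%
```

The numbers fit the cap held with about a 0.2 rad lean towards tool −x, its centre roughly 19 mm above the reported TCP. I'll lower it, then feel for the floor.

jog_arm:
  motion:
    - [0, 0, 0.04, 0, 0.2]
    - [0, 0, 0.085, 0, 0.2]
    - [0, 0, 0.13, 0, 0.2]
    - [0, 0, 0.175, 0, 0.2]
    - [0, 0, 0.21, 0, 0.2]
  force: 60

```text
t: 29.65
tcp_pos: [0.4371, -0.3053, 0.0531]
tool_rot: [-0.001, 0.879, 0.477, 0.0]
force: [0.3, -0.1, -0.3]
gripper_width: 0.526
```

jog_arm:
  motion:
    - [0, 0, 0.012, 0, 0.2]
    - [0, 0, 0.02, 0, 0.2]
    - [0, 0, 0.026, 0, 0.2]
    - [0, 0, 0.03, 0, 0.2]
    - [0, 0, 0.033, 0, 0.2]
  force: 35

```text
t: 30.15
tcp_pos: [0.4376, -0.3074, 0.023]
tool_rot: [0.001, 0.879, 0.476, 0.0]
force: [-0.4, -0.2, -0.3]
gripper_width: 0.524
```

```bash
cat > zoom.py <<'E'
from pick import *
from workcell import *
import sys
s=state();print(s["t"],s["tcp_pos"].round(4),s["force"].round(1),round(s["gripper_width"],3))
c=capture("scene");T=np.array([.436,-.309,.02]);q=proj(c,T)[0].astype(int)
pickle.dump((c,capture("wrist"),capture("top"),s),open(sys.argv[1]+".pkl","wb"))
g=cv2.cvtColor(c["image"],cv2.COLOR_RGB2GRAY)[q[1]-26:q[1]+16,q[0]-28:q[0]+28]
for r in g:print(''.join(' .:-=+*#%@'[min(9,int(x)//14)] for x in r))
E
python3 zoom.py f1
```

```text
30.15 [ 0.4376 -0.3074  0.023 ] [-0.4 -0.2 -0.3] 0.524
@+..:.::.@@@@%-.:::::::.:.::.::::.=@@@@@+.::::@@@@@@@@@@
@@-..::.-@@@@@%=.:::.:::::::::::::.%@@@@+:::.:@@@@@@@@@@
@@+..::.-@@@@@@+:::.:..:..::.:.:...-@@@@=.::.=@@@@@@@@@@
@@@-.:...%@@@@@=.::.:::. ::..:::::..%@@@-.::.*@@@@@@@@@@
@@@+...:.=@@@@@-.:...:-=#%###%+:.::.-@@#-:.:.@@@@@@@@@@@
@@@@-.... %@@@%-....+#%%@@@@@@@+:::..@+...::.@@@@@@@@@@@
@@@@+...:.=%@@#::...@@@@@@@@@@@*::::..:.:.:.-@@@%%%%@%@@
@@@@@+:.::.=@@+.:...@@@@@@@@@@@@+:::.:..:::.-@@=========
@@@@@*:..:::=*-:::.=@@@@@@@@@@@@*:.:::::::::====+=+++==+
@@@@@@=..:.....:...*@@@@@@@@@@@#+-::::::.:.:=++==++++=++
@@@@@@@-::::..:::: @@@@@@@@%@*==+-::...:-===+++==+++++=+
@@@@@@@+.:...:.::: @@@@@@@*====++=:.:::=+++++++=++++++=+
@@@@@@@@-..:..:::: @@@@@+======+++-::::+++++=+++++++++++
@@@@@@@@*:--+-::...*@@*===+==+=+++-=-::=+++++++++++++=++
@@@@@@@@@#%%@%+:.:::*+=+++========-=-::=+++++==+=+++++++
@@@@@@@@@@@@@@@=.-=-==+===::::.::::=-::=+++=+++++=++++==
@@@@@@@@@@@@@@@=.-=:+=:--::.:::..:.==:.+==++=+++++=+++++
@@@@@@@@@@@@@#+:::=:=-:.:::.:.:::.:-=::=+=+==+++==++++++
@@@@@@@@@@%*===-::+
[... 648 characters left out ...]
+++++++=+=++++++
=++=+++++=++++++=+++++-::::::::--=++++=+++=++++==++++===
====+=+=++++==+=++++++=------==+++++=+=+=+====+=========
=+++++++++=++=++=+=+=+++++++++++++=====+======##%##%###%
+=+=+=+=++++++++++++=+==++++=++=++==##=##%####@@@@@@@@@@
+=+++=++==+++==+++++++=+==+=+++++==#@@#@@@@@@@@@@@@@@@@*
=+=+++++++++=++++=+=+++=+++++++++=-@@@@@@@@@@@@@@@@%@*=+
=+=+=++++++==+=+++++++=++=++=====##@@@@@@@@@@@@@@%@+=++=
=+=+==+++=++=++++++=+++=+====#%##@@@@@@@@@@@@@@%@+==+===
+==+++=+++++=++=+=+++++++===#@@@@@@@@@@@@@@@@%@+===++=-#
=++++++=+++++++++==++++++==#@@@@@@@@@@@@@@@%@++++====%%@
++++=++==+++++=+++++++=+==#@@@@@@@@@@@@@@@@++=+=+=+##@@@
++=+=+=++=+=+++==++=+=+==#@@@@@@@@@@@@@@@+===++==#@@@@@@
```

jog_arm:
  motion:
    - [0, 0, 0.002, 0, 0.2]
    - [0, 0, 0.004, 0, 0.2]
    - [0, 0, 0.006, 0, 0.2]
    - [0, 0, 0.008, 0, 0.2]
  force: 30

```text
t: 30.7
tcp_pos: [0.4371, -0.307, 0.0141]
tool_rot: [-0.0, 0.879, 0.476, 0.0]
force: [-0.3, 0.5, -1.3]
gripper_width: 0.523
```

jog_arm:
  motion:
    - [0, 0, 0.001, 0, 0.2]
    - [0, 0, 0.002, 0, 0.2]
    - [0, 0, 0.003, 0, 0.2]
    - [0, 0, 0.004, 0, 0.2]

```text
t: 31.1
tcp_pos: [0.4371, -0.307, 0.0103]
tool_rot: [0.0, 0.879, 0.476, 0.0]
force: [0.9, 1.1, 2.3]
gripper_width: 0.524
```

jog_arm:
  motion:
    - [0.001, 0, 0.001, 0, 0.2]
    - [0.002, 0, 0.002, 0, 0.2]
    - [0.003, 0, 0.003, 0, 0.2]
  force: 25

```text
t: 31.4
tcp_pos: [0.4388, -0.305, 0.0083]
tool_rot: [0.001, 0.879, 0.476, -0.0]
force: [-8.0, 3.3, 33.0]
gripper_width: 0.524
```

jog_arm:
  motion:
    - [0.001, 0, 0.001, 0, 0.2]
    - [0.002, 0, 0.002, 0, 0.2]
    - [0.002, 0, 0.002, 0, 0.2]

```text
t: 31.7
tcp_pos: [0.4408, -0.3035, 0.0067]
tool_rot: [0.001, 0.879, 0.476, 0.0]
force: [-3.2, 1.2, 27.6]
gripper_width: 0.527
```

```bash
python3 zoom.py f2
```

```text
31.7 [ 0.4408 -0.3035  0.0067] [-3.2  1.2 27.6] 0.527
@@=..*+=::.::...:::.:::::.:.::..::::.:%@=--::::=@@@@@@@@
@%:..:.::::.::.:.::..::.:::::::..:::.+@@=::::: +@@@@@@@@
@%-:::::::=:.::::.:::::::::..:.::::.-@@@*:::::.%@@@@@@@@
@@-.:.::::@*: ..:::::.::.:.::.::::..%@@@@=::...@@@@@@@@@
@@- ..:::-@@*:.:::.:.::.:::::::::..*@@@@@+::::.@@@@@@@@@
@@-..::::-@@@%-...:::::::::.:::.:..#@@@@@-::::=@@@@@@@@@
@@+ :::::=@@@@%=:.::.:...:...::::..=@@@@@-..:.*@@@@@@@@@
@@@-..:::+@@@@@%:..::...:::.:::::..:@@@@%-::..@@@@%%%%%@
@@@+:..:.-@@@@@@-.:::.::...:.::::::.=@@@=.:.:.@@@+======
@@@@:.....%@@@@%-::..:..--+*=:-.::..-@+=:::::.=+===+++==
@@@@+..:..-@@@@*.:::.=+#@@%@*==-::::.:=-:.:::-=+=++=++++
@@@@@-.::. @@@@+.:...%@@@@**+++=:::::::::.::.=+=+=+=++=+
@@@@@+.:.:.-%@@+.::::@@@*+====++:::::::.:::..=+++++++=++
@@@@@@=.:.:.-%@-.:..-@+===+====+=-:::::::::::++=+++=++++
@@@@@@#:..::..::.:::=+=+===++++++=::.::.:.:.-+++++++++++
@@@@@@@+:::.:::::.::+===+===+++=++:::::.:---=++++++=++++
@@@@@@@@-.:.:::.:::-===+==+++++=++-:::::=+=+=+++=++++=++
@@@@@@@@+::..:.:::.-==++++++=+++++-::::-+++++==+++++++=+
@@@@@@@@@-.:::::.:..
[... 647 characters left out ...]
++=++==++=++++++
++++=++=+++=+==+=++++-:::::::::::::::-=++=+==++++=++=+++
=++=++=++++===+==++=+-.:::.::::.:::::-++===++=+++=+==++=
+==+=++++++=+++++++++=:::.::::::::::.====++=======+====+
+++++++=+++=++=++=+=++:::::::::::::::=========##%+==#%%#
+=++++=+=+=+==+==+++++-.:::::.:::.:--%###%####@@@%%#@@@*
+++++++=++===+++=+++++=-.:.:.:.::--=#@@@@@@@@@@@@@@@@*++
+++=++++++=+==++++++++++=--------=##@@@@@@@@@@@@@%@+=++=
==++==+=++++++=++++++++++==+===###@@@@@@@@@@@@@%@+==++==
+==+=+=++++++++++=+=+=+++++==##@@@@@@@@@@@@@@%@+++++===#
+++=+==++=+===+=++=+++==++==#@@@@@@@@@@@@@@%@++=+====%%@
+=++=+=+++++++++==+++++++==#@@@@@@@@@@@@@%@+=+++==+%#@@@
+++==++==+++++=+++=++++++=#@@@@@@@@@@@@@%+==++==-#@@@@@@
```

jog_arm:
  motion:
    - [0.001, 0, 0.001, 0, 0.2]
    - [0.002, 0, 0.002, 0, 0.2]
    - [0.003, 0, 0.002, 0, 0.2]
    - [0.003, 0, 0.002, 0, 0.2]
  force: 20

```text
t: 32.25
tcp_pos: [0.4422, -0.3015, 0.005]
tool_rot: [0.002, 0.879, 0.476, 0.0]
force: [-6.9, -0.4, 34.7]
gripper_width: 0.524
```

```bash
python3 zoom.py f3
```

```text
32.25 [ 0.4422 -0.3015  0.005 ] [-6.9 -0.4 34.7] 0.524
@@@%%@@@@+:..::.:::::...:::..:::::::..=-:-:-:..=@@@@@@@@
@@+..*==:....::.:.:::.::.:.:::::::::::%@=:::::.=@@@@@@@@
@@-.::::::..:.:...::::.:..::::.::..: +@@+::::::-@@@@@@@@
@@-:::::::-..:.:::.:::::..:::::.::..-@@@*:::.:.*@@@@@@@@
@@-.::::: %%-..:.::.:::::::.::::::.:%@@@@=::.:.@@@@@@@@@
@%-...:::.@@%-..:..::::.:::::::::..=@@@@@+.::::@@@@@@@@@
@@-..::::.@@@%=.:.:.:.:.:..:::::.:.+@@@@@=.::.:@@@@@@@@@
@@+::::::=@@@@@+::::.:::.:.:.:::::.=@@@@@=.::.+@@@@@@@@@
@@@-.:.::*@@@@@#-..:.::::.:::.:.::. %@@@%-:::.*@@@%%%@%@
@@@+:.:..-%@@@@@-.:.:.:.......:::::.:%@@=::::.==-=======
@@@@-.:.: +@@@@@-.:.....==-=---:.::.:=+=::::::+++++=++++
@@@@+:.:::=@@@@%-.::.-*##*+*=-=-:::..:=-::::::+++++++===
@@@@@+:.:..-@@@*:...:@@@#++==+==:..:::::.::::-+++++=+++=
@@@@@%::.:..@@@+.:.::@#+====++=+=:::.:::::.::-++++=+++++
@@@@@@+:....=*@-.:.::+========+==-.::.:::.:::=+++++++==+
@@@@@@@-..::....::::-+=++=+==++++=:::::::::.:+=+++=+=+++
@@@@@@@+:.::.::::.::=+=====+++=+=+-.::.::---=+=+++++++++
@@@@@@@@-:::::::::::++++++=++++=++=:::::=+=+++=+=+++==++
@@@@@@@@+:..:::::..
[... 648 characters left out ...]
==++=+=++++++++=
++++=++++=++++++++++=:.::.:.::.::::::-+++=====+=++=++=++
+=+===+====+=+++=++=+-:::..-::.::.:::-=++==+++===+++++==
+=++++===++++++++++++-:.:::..:::::..:-++=++=+++++=++===+
++==+++=++=+=+=++=+++=::::::::-::::::=+=+============+@#
+==+=++==++=+++=++==++-::::::.::.:::-====#########%%@#@#
++=++=++++++=++++=+=++=::::::.....:-#####@@@@@@@@@@@@#++
++==++++==++==+=+++++++=:.:..:.::-#%@@@@@@@@@@@@@@@+=+++
+=+++=++++++++==++++++=+==---=--##@@@@@@@@@@@@@%@*==++==
===++=++++=++++=+++++=+=+++===##@@@@@@@@@@@@@%@++=++++-#
+=+=+++++=+=++=+++=++++++++==#@@@@@@@@@@@@@%@+=++==+-#%@
++=+==+=++=+++++++++++++====#@@@@@@@@@@@@%@+=+++==+##@@@
++++=++=+++++++++++=+++=+==#@@@@@@@@@@@@@+==+====%@@@@@@
```

jog_arm:
  motion:
    - [0.001, 0, 0.001, 0, 0.2]
    - [0.002, 0, 0.001, 0, 0.2]
    - [0.002, 0, 0.002, 0, 0.2]
    - [0.002, 0, 0.002, 0, 0.2]
  force: 20

```text
t: 32.8
tcp_pos: [0.4435, -0.3001, 0.0033]
tool_rot: [0.002, 0.879, 0.476, 0.0]
force: [-7.0, -1.1, 39.1]
gripper_width: 0.53
```

```bash
cat > fit.py <<'E'
from pick import *
import sys
d=pickle.load(open(sys.argv[1]+".pkl","rb"));c=d[0]
g=cv2.cvtColor(c["image"],cv2.COLOR_RGB2GRAY).astype(np.float32)
# lower outline of the cap in the scene view: dark->floor going down
q=proj(c,np.array([.44,-.303,.01]))[0].astype(int);pts=[]
for u in range(q[0]-7,q[0]+8):
    col=cv2.GaussianBlur(g[:,u-1:u+2].mean(1,keepdims=True),(1,5),1).ravel()
    v=q[1]-12
    while col[v]<42 and v<q[1]+20:v+=1
    pts.append((u,v-.5))
pts=np.array(pts);print(pts[:,1])
th=np.linspace(0,2*np.pi,200)
def low(p):
    x,y,z,ax,ay=p;a=R.from_rotvec([ax,ay,0]);rg=a.apply(.024*np.c_[np.cos(th),np.sin(th),0*th]-[0,0,.019])
    k=proj(c,[x,y,z]+rg);ctr=k.mean(0);k=k[k[:,1]>np.interp(k[:,0],[k[:,0].min(),k[:,0].max()],[k[np.argmin(k[:,0]),1],k[np.argmax(k[:,0]),1]])];k=k[np.argsort(k[:,0])]
    return np.interp(pts[:,0],k[:,0],k[:,1])
r=least_squares(lambda p:np.r_[low(p)-pts[:,1],(p[3:])*4,(p[2]-.023)*300,(p[0]-.442)*100,(p[1]+.303)*100],[.442,-.303,.023,0,0],diff_step=1e-3,x_scale=[.01,.01,.01,.1,.1])
print("centre",r.x[:3].round(4),"tilt rad (rotvec)",r.x[3:].round(3),(low(r.x)-pts[:,1]).round(1))
E
python3 zoom.py f4|head -1;for f in f1 f3 f4;do python3 fit.py $f;done
```

```text
32.8 [ 0.4435 -0.3001  0.0033] [-7.  -1.1 39.1] 0.53
[170.5 171.5 172.5 172.5 172.5 172.5 172.5 171.5 171.5 171.5 171.5 170.5
 170.5 159.5 159.5]
centre [ 0.4274 -0.3335  0.0259] tilt rad (rotvec) [-0.255  0.524] [-0.9 -0.8 -1.2 -0.8 -0.6 -0.5 -0.6  0.2 -0.1 -0.7 -1.4 -1.3 -2.7  4.8
  4.8]
[159.5 159.5 159.5 159.5 159.5 159.5 159.5 159.5 159.5 159.5 159.5 159.5
 159.5 159.5 160.5]
centre [ 0.394  -0.3558  0.0339] tilt rad (rotvec) [ 0.416 -0.419] [ 0.4  0.4  0.4  0.4  0.3  0.3  0.3  0.3  0.3  0.3  0.3  0.3  0.3  0.3
 -0.7]
[159.5 159.5 159.5 159.5 159.5 159.5 159.5 159.5 159.5 159.5 159.5 159.5
 159.5 160.5 161.5]
centre [ 0.3943 -0.3556  0.0336] tilt rad (rotvec) [ 0.406 -0.433] [ 0.4  0.4  0.4  0.4  0.4  0.4  0.4  0.5  0.5  0.5  0.5  0.5  0.5 -0.5
 -1.5]
```

```bash
python3 - <<'E'
s=open("fit.py").read()
s=s.replace("v=q[1]-12\n    while col[v]<42 and v<q[1]+20:v+=1","v=q[1]+16\n    while col[v]>42 and v>q[1]-20:v-=1").replace("v-.5","v+.5")
open("fit.py","w").write(s)
E
for f in f1 f2 f3 f4;do python3 fit.py $f;done
python3 - <<'E'
from pick import *
c=pickle.load(open("f4.pkl","rb"))[0];q=proj(c,np.array([.436,-.309,.02]))[0].astype(int)
g=cv2.cvtColor(c["image"],cv2.COLOR_RGB2GRAY)[q[1]-10:q[1]+16,q[0]-14:q[0]+18]
for r in g:print(''.join(' .:-=+*#%@'[min(9,int(x)//14)] for x in r))
E
```

```text
[170.5 171.5 172.5 172.5 172.5 172.5 172.5 171.5 171.5 171.5 171.5 170.5
 170.5 169.5 154.5]
centre [ 0.4254 -0.3291  0.0283] tilt rad (rotvec) [-0.149  0.321] [-1.2 -0.9 -1.2 -0.8 -0.5 -0.4 -0.4  0.4  0.2 -0.2 -0.7 -0.3 -1.2 -1.4
 10.5]
[174.5 176.5 177.5 177.5 177.5 177.5 177.5 177.5 177.5 177.5 176.5 176.5
 176.5 175.5 174.5]
centre [ 0.4384 -0.3057  0.0234] tilt rad (rotvec) [0.092 0.029] [ 0.3 -0.  -0.4 -0.1  0.1  0.2  0.2  0.1 -0.  -0.3  0.4  0.1 -0.4 -0.
  0.1]
[174.5 176.5 177.5 178.5 178.5 178.5 178.5 178.5 178.5 178.5 177.5 177.5
 176.5 175.5 174.5]
centre [ 0.4406 -0.3047  0.0232] tilt rad (rotvec) [-0.029  0.167] [ 0.1  0.4  0.2 -0.4 -0.1  0.   0.1 -0.  -0.2 -0.4  0.2 -0.3  0.1  0.3
  0.2]
[176.5 177.5 178.5 178.5 178.5 179.5 179.5 179.5 178.5 178.5 177.5 177.5
 177.5 176.5 161.5]
centre [ 0.4423 -0.3047  0.0244] tilt rad (rotvec) [-0.009  0.024] [ 0.3 -0.1 -0.7 -0.4 -0.3 -1.2 -1.3 -1.4 -0.6 -0.8 -0.2 -0.7 -1.3 -1.2
 11.6]
..::.:=+=+===++=+++=::::::::.::+
::.:::=+=++=+==+++++::.::::---=+
.:::::++++++++++++++-:::.:=+++=+
::.:::++++++======++=--:.-+++=++
:::::.+++==-::.:.--=--=::-++++=+
=:.:::++=-:.:..:::.::-+::-=+=++=
+-::=:-=.:---:::::.:::=-:-+=+=+=
+-::=-:..:.:-::.::::::=-:-++++++
==:.==::.:::: ::::::::=-:.=++++=
++:.-=::.::.:..:::.:::=-:.=+++=+
++-:-=:.:..:::.:::::..=-::++++++
++-.-=-:::.:::::::::::-=--==+=+=
++-::=-::::.::::::.::.-==+++=+++
=+=-:=-.::::::::.::::::=+=+++++=
=++====::::::::::::.:::+++=+==++
+=+=++=::.::::::::::::.+++==++++
=+=++=+::::::::::.::.:.=++=+=+=+
==+=+++-.::.:::.:::::::++=+=====
+=+++++=.::::::::::::::========#
+=++=+++:::::::::..::.#%#%###%#@
==+=++++=::..::::..::*@@@@@@@@@@
+=++++=++=--::.::.##%@@@@@@@@@@@
+++++++=+++=-==--*@@@@@@@@@@@@@%
++++=++++=+++==##@@@@@@@@@@@@%@+
++++++++=+=++=#@@@@@@@@@@@@%@+=+
++++++=++++==#@@@@@@@@@@@@@+=+++
```

The lower outline is now symmetric and the force is steady, so the cap looks flat on the floor. I'll relieve the preload and let go.

jog_arm:
  motion:
    - [0, 0, -0.001, 0, 0.2]
    - [0, 0, -0.002, 0, 0.2]
    - [0, 0, -0.003, 0, 0.2]
    - [0, 0, -0.003, 0, 0.2]
  force: 20

```text
t: 33.35
tcp_pos: [0.4426, -0.2985, 0.0044]
tool_rot: [0.0, 0.879, 0.476, 0.0]
force: [0.8, -0.2, 2.5]
gripper_width: 0.523
```

jog_arm:
  motion:
    - [0, 0, 0, 0, 0.56]
    - [0, 0, 0, 0, 0.6]
    - [0, 0, 0, 0, 0.65]
    - [0, 0, 0, 0, 0.75]
    - [0, 0, 0, 0, 0.78]

```text
t: 33.85
tcp_pos: [0.4425, -0.2986, 0.0043]
tool_rot: [-0.0, 0.879, 0.476, -0.0]
force: [0.7, 0.2, 0.0]
gripper_width: 0.777
```

```bash
python3 zoom.py f5; python3 fit.py f5; python3 - <<'E'
from pick import *
c=pickle.load(open("f5.pkl","rb"))[1]
g=cv2.cvtColor(c["image"],cv2.COLOR_RGB2GRAY)[150:350:5,160:370:5]
for r in g:print(''.join(' .:-=+*#%@'[min(9,int(x)//9)] for x in r))
E
```

```text
33.85 [ 0.4425 -0.2986  0.0043] [0.7 0.2 0. ] 0.777
@#: :@@*++-:::.::.::.:.:..:.:..:::.::..==::-:::.+@@@@@@@
@#:.:-....::.:..::.:..:.:.:..:::::::.::%@+:-:.:.+@@@@@@@
@#::::.:::: ..:...:.:.:::::::.:..::...#@@#::.:::+@@@@@@@
@*:..:::::=::..:..::.:.::.:..::.::.:.+@@@@*+::: +@@@@@@@
@#:.:.:::=@#::..::::::::::::.::.::::.#@@@@@%-...+@@@@@@@
@*::.:::.#@@*:...::::::::.:::::::.:::-@@@@@@-.:.+@@@@@@@
@@-..:::.@@@@%-.:.::.::.:.::::::.::::.%@@@@@-.:.+@@@@@@@
@@=....-+@@@@@+ ::..:..::::::.::::.::.=@@@@@=.:.+@@@@@@@
@@*..::-@@@@@@=.:..:.::::.::::::.::.:..=@@@@-.:.=%@@%%%@
@@%:....@@@@@@:.::...:..:::::::.:::::::.*+==::::.+======
@@@-..: @@@@@#:::::.....:...:.::=::.:.:::==::::::++++=++
@@@+....=@@@@=.:::..*::::==----=+=::..::.:.:.:.:.=++++++
@@@*:...=@@@#:..:...@@*==++++++==+=::::::::::::::+=++==+
@@@@-..::@@@=..:::.-@@#+++==+==+=++-:.::::::::::.+++++++
@@@@=::..=*+..::.::=*+======+==+=++==:::.::::::.-==+++++
@@@@*.::.. .:.::::-====+===+==++=++=+=:::::::=--=+++++++
@@@@%:....:..:::.-=====++=+++======+++-::::-==++++=++=++
@@@@@-.:..:::.:::==++===+++++=+++=+=++-:::.=++++=+==+=+=
@@@@@+...:.::::.:+++=+
[... 2603 characters left out ...]
:@@@*.:%@%:+
%%%::.@@@..:.:......:::::...:..@@@+.::@@=:
@@=.:.@@@:::..........::.:.:...@@@=::.%@@:
%%::..@@@:.:.:...:...-..:.....:@@@-...:@%*
@=::..@@@#::.:......+#=.:...::.@@@=::.:%@@
%:::::@@@@........::-##-::..:.*@@@*:...:@@
%:::::@@@@:.:::.:.::.=##-.:::.@@@@@:::.:@@
%::.:#@@@@@..:...:..::=##:.::=@@@@@::..:@*
:::..@@@@@@@:.:....:..:+##:.=@@@@@@#:.::::
:::::@@@@@@@#....:.....:+##=@@@@@@@@::::::
:::.%@@@@@@@@@=..:..:.:..+%@@@@@@@@@:.::::
:::.@@@@@@@@@@@@=:..:..:@@@@@@@@@@@@%:::::
::.-@@@@@@@@@@@@@@@@@@@@@@@@@@@@@@@@@.::::
:::@@@@@@@@@@@@@@@@@@@@@@@@@@@@@@@@@@-::::
:::@@@@@@@@@@@@@@@@@@@@@@@@@@@@@@@@@@@::::
:::@@@@@@@@@@@@@@@@@@@@@@@@@@@@@@@@@@-::::
:::-@@@@@@@@@@@@@@@@@@@@@@@@@@@@@@@@@:::::
```

jog_arm:
  motion:
    - [0, 0, -0.01, 0, 0.8]
    - [0, 0, -0.03, 0, 0.85]
    - [0, 0, -0.07, 0, 0.85]
    - [0, 0, -0.11, 0, 0.85]
    - [0, 0, -0.15, 0, 0.85]

```text
t: 34.5
tcp_pos: [0.4423, -0.2983, 0.1566]
tool_rot: [-0.0, 0.879, 0.476, 0.0]
force: [0.4, -0.6, 0.2]
gripper_width: 0.853
```

jog_arm:
  motion:
    - [0, 0, -0.04, 0, 0.85]
    - [0, 0, -0.06, 0, 0.85]
    - [0, 0, -0.06, 0, 0.85]

```text
t: 34.8
tcp_pos: [0.4435, -0.2992, 0.2178]
tool_rot: [0.002, 0.879, 0.476, 0.001]
force: [-0.4, -0.3, -1.0]
gripper_width: 0.853
```

```bash
python3 zoom.py f6|head -1; python3 fit.py f6; python3 - <<'E'
from pick import *
from scipy import ndimage
e,w,t,s=pickle.load(open("f6.pkl","rb"))
th=np.linspace(0,2*np.pi,100);rg=.024*np.c_[np.cos(th),np.sin(th),0*th]
# silhouette fit in scene + wrist: position and tilt
obs=[]
for c in(e,w):
    g=cv2.GaussianBlur(cv2.cvtColor(c["image"],cv2.COLOR_RGB2GRAY),(0,0),.7);q=proj(c,np.array([.4415,-.3005,.023]))[0].astype(int)
    m=(g<45).astype(np.uint8);l,n=ndimage.label(m);k=l[q[1],q[0]];ys,xs=np.where(l==k);h=cv2.convexHull(np.c_[xs,ys].astype(np.float32))[:,0]
    obs.append(h);print(q,"area",len(xs),xs.min(),xs.max(),ys.min(),ys.max())
def hull(c,p):
    a=R.from_rotvec([p[3],p[4],0]);return cv2.convexHull(proj(c,np.r_[a.apply(rg+[0,0,.019]),a.apply(rg-[0,0,.019])]+p[:3]).astype(np.float32))
def f(p):
    return np.concatenate([[cv2.pointPolygonTest(hull(c,p),(float(a),float(b)),True) for a,b in h] for c,h in zip((e,w),obs)]+[[ (p[2]-.023)*300]])
r=least_squares(f,[.4415,-.3005,.023,0,0],diff_step=1e-3,x_scale=[.01,.01,.01,.1,.1],loss="soft_l1");print(r.x.round(4),"rms px",np.sqrt((f(r.x)**2).mean()).round(2))
g=cv2.cvtColor(w["image"],cv2.COLOR_RGB2GRAY);q=proj(w,np.array([.4415,-.3005,.023]))[0].astype(int)
for rr in g[q[1]-45:q[1]+45:4,q[0]-50:q[0]+50:3]:print(''.join(' .:-=+*#%@'[min(9,int(x)//14)] for x in rr))
E
```

```text
34.8 [ 0.4435 -0.2992  0.2178] [-0.4 -0.3 -1. ] 0.853
[173.5 177.5 178.5 178.5 179.5 179.5 179.5 179.5 178.5 178.5 178.5 178.5
 177.5 176.5 175.5]
centre [ 0.4401 -0.3017  0.0229] tilt rad (rotvec) [-0.05   0.071] [ 1.4 -0.5 -0.7 -0.2 -0.9 -0.7 -0.6 -0.6  0.3  0.1 -0.2 -0.5 -0.   0.3
  0.5]
[183 169] area 227 176 191 163 179
[259 169] area 1530 236 279 142 188
[ 0.4423 -0.2963  0.0185 -0.0965  0.0446] rms px 0.71
@@@@@@@@@@@@@@@@@@@@@@@@@@@@@@@%##
@@@@@@@@@@@@@@@@@@@@@@@@@@@@######
@@@@@@@@@@@@@@@@@@@@@@@@@#########
@@@@@@@@@@@@@@@@@@@@@@############
@@@@@@@@@@@@@@@@@@@@@###%#########
@@@@@@@@@@@@@%:    .+#############
@@@@@@@@@@@@.:--.... :*###########
@@@@@@@@@@@.-.........:###########
@@@@@@@@@#............ =##########
@@@@@@###+..............##########
@@@######-..............+#########
#########- .......... ..+#########
#########-.......=-.....*#########
#########*...... .=-. .:##########
##########+ .......==..*##########
###########+...... .--############
#############*-:..:=##############
##################################
##################################
##################################
##################################
##################################
##################################
```

```bash
python3 - <<'E'
from workcell import *
import pickle,cv2,numpy as np
t0=pickle.load(open("c0.pkl","rb"))["top"]["image"];t=capture("top")["image"]
for n,(u,v) in dict(bowl=(148,190),oil=(361,114),sponge=(133,130)).items():
    a=t0[v-22:v+22,u-22:u+22];r=cv2.matchTemplate(t[v-34:v+34,u-34:u+34],a,cv2.TM_CCOEFF_NORMED);_,m,_,l=cv2.minMaxLoc(r);print(n,np.array(l)-12,round(m,3))
s=state();print(s["t"],s["force"].round(1));print(hand_in())
E
```

```text
bowl [0 0] 0.999
oil [0 0] 0.999
sponge [0 0] 0.999
35.0 [-0.3  0.3 -0.6]
the job is handed in; nothing more can be done
None
```

I unscrewed the cap over nine short turning strokes with fresh grips, lifted it clear and set it down inside the aluminium tray. I then let go, backed the arm off and handed in at 35.0 s of the 54 s allowed. No verdict was reported.

**Cap position:** the last images put its centre about 5–12 mm from the tray's centre, with the fingers well clear. It was pressed down upright against the floor before I opened the fingers.

**Bystanders:** the bowl, oil bottle and sponge showed no shift in the top image (0 px against the start).

**Checks that disagreed:**
- **Tool point:** the real fingertips stand about 30 mm farther back than `tip_extent` says, so my first grasp closed above the cap. I corrected for this and saw no contact from that miss.
- **Climb:** the climb read from the wrist images (about 8–10 mm near the end) was less than the rib angle implied. The cap also still resisted at about 210° and came off only with more turning and a pull. That pull met roughly 50 N, with a peak of about 80 N earlier in the unscrewing.
- **Tilt:** the final tilt fits read about 0.09 and 0.11 rad, noisy values around the 0.1 rad limit. The second fit put the centre at 18.5 mm, just under the 19 mm limit, while the first gave 22.9 mm. I took the cap as flat because there is nothing near it to lean on, but I could not confirm it more closely.

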